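# Reload the tool-battery cradle and dial in its code

## Task

Pull the spent battery pack out of the charging cradle and stand it on the middle of either rubber mat, and slide every fresh pack lying on the bench into a bay of its own, pushed fully home until the sprung ball in the bay's side clicks into its notch. Only then turn the three code dials, one after another, so that from left to right as seen from the robot their white ends point at marks 4, 2 and 5, counted clockwise seen from above, each dial's longest mark being mark 1. Leave the other things on the bench where they are.

Things in the scene. Friction and masses are not known exactly. Their poses are not given: they have to be found in the camera images.
- pack1_center (a point): Fresh battery pack lying on the bench (any may be absent), 100 mm long (x) x 52 wide (y) x 62 high, 0.29 to 0.5 kg; point at its centre, 31 mm up. Black lower part 30 mm high with rounded upright corners and, half-way along both sides, an upright notch 16 mm wide, 5 deep; above it a grey grip block, 84 x 38 mm, 32 high. All packs are alike, and the same either way round.
- pack2_center (a point): Fresh battery pack lying on the bench (any may be absent), 100 mm long (x) x 52 wide (y) x 62 high, 0.29 to 0.5 kg; point at its centre, 31 mm up. Black lower part 30 mm high with rounded upright corners and, half-way along both sides, an upright notch 16 mm wide, 5 deep; above it a grey grip block, 84 x 38 mm, 32 high. All packs are alike, and the same either way round.
- pack3_center (a point): Fresh battery pack lying on the bench (any may be absent), 100 mm long (x) x 52 wide (y) x 62 high, 0.29 to 0.5 kg; point at its centre, 31 mm up. Black lower part 30 mm high with rounded upright corners and, half-way along both sides, an upright notch 16 mm wide, 5 deep; above it a grey grip block, 84 x 38 mm, 32 high. All packs are alike, and the same either way round.
- bay1_home (a point): Where a pack's centre lies when home in bay 1 (left-most, +y of three, 76 mm apart; any pack fits any bay), 35 mm above the table. x points along the bay from its open front to its back stop, z up. Channel 55 mm wide, from 56 mm before this point (rounded wall ends) to a back stop 51.5 mm beyond it. Walls 21 mm thick, tops 34 mm above the table.
- bay2_home (a point): Where a pack's centre lies when home in bay 2 (middle of three, 76 mm apart; any pack fits any bay), 35 mm above the table. x points along the bay from its open front to its back stop, z up. Channel 55 mm wide, from 56 mm before this point (rounded wall ends) to a back stop 51.5 mm beyond it. Walls 21 mm thick, tops 34 mm above the table.
- bay3_home (a point): Where a pack's centre lies when home in bay 3 (right-most, -y of three, 76 mm apart; any pack fits any bay), 35 mm above the table. x points along the bay from its open front to its back stop, z up. Channel 55 mm wide, from 56 mm before this point (rounded wall ends) to a back stop 51.5 mm beyond it. Walls 21 mm thick, tops 34 mm above the table.
- spent_center (a point): The spent battery pack, of the same make, size and point as the fresh ones; at the start it sits clicked in the middle bay. Pulling it out towards the bay's open front takes some 10 to 25 N.
- mat_left_top (a point): Centre of the top of a black rubber mat on the bench, 120 mm (x) x 90 mm (y), 2 mm thick, the one on the robot's left (+y); fixed.
- mat_right_top (a point): Centre of the top of a black rubber mat on the bench, 120 mm (x) x 90 mm (y), 2 mm thick, the one on the robot's right (-y); fixed.
- cradle: Grey charging cradle with three open-topped bays side by side, fixed; origin on the table under the middle bay's home point, x along the bays, inwards. Floor: a 4 mm steel plate, 250 mm wide, which runs on in front of the bays to 165 mm before the origin. Set a pack on this plate before a bay and slide it in along +x; passing the ball takes some 10 to 25 N. Back stop 44 mm high.
- ball1 (a joint): Sprung steel ball, 20 mm across, in the left (+y) wall of bay 1 beside the home point, 20 mm above the table: how far it is pressed into the wall, in m. 0 = 6.5 mm out into the bay (bay empty, or clicked into a pack's notch); about 0.003 while a pack's plain side is passing.
- ball2 (a joint): Sprung steel ball, 20 mm across, in the left (+y) wall of bay 2 beside the home point, 20 mm above the table: how far it is pressed into the wall, in m. 0 = 6.5 mm out into the bay (bay empty, or clicked into a pack's notch); about 0.003 while a pack's plain side is passing.
- ball3 (a joint): Sprung steel ball, 20 mm across, in the left (+y) wall of bay 3 beside the home point, 20 mm above the table: how far it is pressed into the wall, in m. 0 = 6.5 mm out into the bay (bay empty, or clicked into a pack's notch); about 0.003 while a pack's plain side is passing.
- dial_left (a joint): The left-most (+y) of three black code dials, seen from the robot: angle in rad, growing clockwise seen from above, end stops at 0 and 5.24. At 0 its white end points at mark 1, the longest, on the robot's side; marks 1 to 6 follow clockwise every 60 degrees, so mark N is at (N - 1) x 1.047. Stays where left (friction 0.05 N m).
- dial_left_grip (a point): Centre of the left dial's bar grip, on the dial's axis, 64 mm above the table: bar 44 mm long (x; the white end is -x), 12 thick (y), 26 high, on a 42 mm disc. Dials stand 78 mm apart on a fixed aluminium panel 262 x 115 mm, 40 high.
- dial_middle (a joint): The middle of three black code dials, seen from the robot: angle in rad, growing clockwise seen from above, end stops at 0 and 5.24. At 0 its white end points at mark 1, the longest, on the robot's side; marks 1 to 6 follow clockwise every 60 degrees, so mark N is at (N - 1) x 1.047. Stays where left (friction 0.05 N m).
- dial_middle_grip (a point): Centre of the middle dial's bar grip, on the dial's axis, 64 mm above the table: bar 44 mm long (x; the white end is -x), 12 thick (y), 26 high, on a 42 mm disc. Dials stand 78 mm apart on a fixed aluminium panel 262 x 115 mm, 40 high.
- dial_right (a joint): The right-most (-y) of three black code dials, seen from the robot: angle in rad, growing clockwise seen from above, end stops at 0 and 5.24. At 0 its white end points at mark 1, the longest, on the robot's side; marks 1 to 6 follow clockwise every 60 degrees, so mark N is at (N - 1) x 1.047. Stays where left (friction 0.05 N m).
- dial_right_grip (a point): Centre of the right dial's bar grip, on the dial's axis, 64 mm above the table: bar 44 mm long (x; the white end is -x), 12 thick (y), 26 high, on a 42 mm disc. Dials stand 78 mm apart on a fixed aluminium panel 262 x 115 mm, 40 high.
- glue: Bystander, to be left alone: bottle, 56 mm across, 150 mm high; origin at the centre of its underside.
- spray: Bystander, to be left alone: can, 64 mm across, 170 mm high; origin at the centre of its underside.
- tape: Bystander, to be left alone: roll of tape lying flat, 90 mm across, 25 mm high; origin at the centre of its underside.
- driver: Bystander, to be left alone: screwdriver lying flat; origin at the centre of its underside.
- mug: Bystander, to be left alone: white mug, 80 mm across, 90 mm high; origin at the centre of its underside.
Not all that is in view belongs to the job. Leave any yellow look-alike of the part that bears pack2_center alone. Leave any pink look-alike of the part that bears spent_center alone.

How it is judged:
By the outcome, as a careful person would: the job done as asked, in the order asked, and still so for the second after the job is handed in, with the robot touching nothing.
Of pack1, pack2, pack3 only 2 to 3 are there at a start; the rules pass over those that are not, and their reading is None.
At some moment in a run one of pack1, pack2, pack3 may be knocked a few centimetres aside while the robot is not near it.
Once in a run the grip may slacken for a moment while it holds something.
It also fails if it takes over 210 s, if anything falls off the work surface, if the arm or the gripper's body presses on something with over 40 N, if the wrist force passes 120 N, or if a joint passes its speed limit or range.

## Robot

A 6-joint arm with a two-finger parallel gripper is mounted at the origin on the work surface. World frame = base frame: x ahead of the robot, y to its left, z up, the work surface at z = 0. Lengths are in m, angles in rad, forces in N, time in s.
With the tool pointing down it reaches from about 0.35 to 0.975 m from the base axis. Payload 4.9 kg.
Tool frame: the origin (TCP) lies at the very end of the fingers, on their centre line; the grasp point (between the pads) lies 19 mm behind it (ctrl.pinch_z is the distance from the TCP to the grasp point, in m); z points along the fingers, y is the direction in which the jaws open and shut (so a half turn about z gives the same grasp; the last joint's range is limited). The gripper opens to 85 mm and grips with 20 to 120 N. Pads are 22 mm wide; open, the fingers measure 114 mm over their backs; the gripper's body (76 mm by 85 mm) begins 54 mm behind the grasp point. The pads swing forward as they close: fully open they stand 13 mm farther back than shut.
Start: joints at [-1.273, 0.053, 1.613, -0, 1.476, -0.119], TCP at [0.253, -0.571, 0.231] pointing down, gripper open.
Joint ranges: [-3.01, 3.01], [-1.01, 2.22], [0.06, 2.58], [-1.02, 4.17], [0.09, 2.62], [-3.14, 3.14]. Speed limits (rad/s): [2.57, 2.57, 3.14, 3.14, 3.14, 3.14].

## Interface

Orientations are given as a rotation vector (axis times angle).
In Python, from station import ctrl gives the robot as it stands.
- The arm moves only by the tool carry_out, never from a script. Its argument "series" is a list of rows, each a list of 7 numbers: the shift along the world's x, y, z each as a share of 0.025 m, from -1 to 1, then the turn, a rotation vector about the world's x, y, z each as a share of 0.1 rad, from -1 to 1, then the opening, from 0 (shut) to 1 (fully open). A call has 1 to 12 rows; each row shifts and turns the commanded pose from where the row before left it; what a row does not reach is not made up. A row lasts 1/10 s, in which the tool goes at most 50 mm and 8.59 degrees, less where a joint would pass 70% of its speed; a pose out of reach is approached as far as the arm can. A call with a number of a shift or a turn outside -1 to 1 is refused whole. A call with a gripper value outside its range is refused whole. The fingers move at their own pace and stop on an object; "grip_force" is the grip in N (left out, the last holds). Time passes only in rows, so rows that do not move let the fingers close. It gives the time, the measured TCP pose, the force and the opening at its end, in the units of the state.
- ctrl.get_obs(): the state, without advancing time (a new reading comes with each control period).
- ctrl.get_image(name): name is "scene" or "top"; returns a dict with "frame" (400x640x3 uint8, blue, green, red), "fx", "fy", "cx", "cy" (pixels), "R" (3x3) and "t" (3): a world point X has camera coordinates R X + t. Camera axes: x right, y down, z forward; pixel columns grow to the right and rows downward; lengths in m; the calibration is good to about 2 mm. A picture is of the moment at which its call begins. There is no depth.
- ctrl.finish_job(): hands the job in, once; it reports no verdict.
Trained networks look in a picture, given as the dict that the camera call returned (one of the last four; its "shot" number tells which), for a name from the list of things; names that differ only in an ending like _2 or _b are one class to them, and where a whole thing is asked for, a point or a joint stands for the part that bears it (a point fixed in the world has none). Each returns a list of dicts, best first, with "p" (0 to 1); they miss things now and then, are a little off and sometimes report something else, mostly with a low value. They report only what shows in the picture. A call takes as long as a camera call. They do not tell look-alikes from the thing itself.
- ctrl.trace(picture, name): "mask" (400x640 bool, what is visible of it) and "rect" ([left, top, width, height] as shares, 0 to 1, of the picture: columns of its width, rows of its height, round what is visible of it).
- ctrl.mark_of(picture, name): "position" ([column, row] as shares, 0 to 1, of the picture: columns of its width, rows of its height: a listed point, or the origin of a listed thing).
The state is a dict: "t": time; "q": joint angles; "dq": joint speeds; "effort": joint torques, N m; "tool_pos": TCP position; "tool_rot": TCP orientation; "contact_force": force on the tool from outside, world axes, zero at the start; "wrist_torque": the same for the moment, N m; "opening": finger opening in m.
Only numpy, scipy, OpenCV 4.12 (cv2) and the standard library are available. Lean on these libraries where they do the work, as an engineer would, in place of code of your own. Each camera call takes 0.05 s, during which the arm holds its last target.

## Working session

There is one attempt and no reset: what is moved stays moved. The work goes in short steps, Python scripts to look and compute and a tool call to move; the robot and the scene stay as the last step left them, time stands still between calls to the robot, and variables do not carry over. Pictures are saved under pics/ and viewed, and the job is handed in when it is done.

Besides the shell and the picture viewer there is one more tool, called after "Emit:" by a JSON object that holds its "fn" and its "kwargs". carry_out: Moves the arm, as the interface text tells. Shift numbers are shares of 0.025 m and turn numbers shares of 0.1 rad, none past 1 either way. Its arguments: {"type":"object","properties":{"series":{"type":"array"},"grip_force":{"type":"number"}},"required":["series"]}

```bash
ls; mkdir -p pics
cat > h.py <<'E'
import numpy as np, cv2
from station import ctrl
def save(im,name,crop=None,scale=1):
    f=im["frame"]
    if crop: f=f[crop[1]:crop[3],crop[0]:crop[2]]
    f=cv2.resize(f,None,fx=scale,fy=scale,interpolation=cv2.INTER_CUBIC)
    cv2.imwrite("pics/"+name,f)
def ray(im,px,z):
    R=np.array(im["R"]);t=np.array(im["t"]).ravel()
    d=R.T@np.array([(px[0]-im["cx"])/im["fx"],(px[1]-im["cy"])/im["fy"],1.0]);c=-R.T@t
    s=(z-c[2])/d[2];return c+s*d
def proj(im,X):
    R=np.array(im["R"]);t=np.array(im["t"]).ravel()
    c=R@np.array(X)+t;return np.array([im["fx"]*c[0]/c[2]+im["cx"],im["fy"]*c[1]/c[2]+im["cy"]])
def marks(im,name):
    return [(round(m["p"],2),np.array(m["position"])*[640,400]) for m in ctrl.mark_of(im,name)]
E
python3 - <<'E'
from h import *
o=ctrl.get_obs();print(o, ctrl.pinch_z)
for n in("top","scene"):
    im=ctrl.get_image(n);save(im,n+"0.png",scale=1.25)
    print(n,-np.array(im["R"]).T@np.array(im["t"]).ravel(),im["fx"])
    if 1:
        for k,z in dict(pack1_center=.031,spent_center=.035,bay1_home=.035,bay2_home=.035,bay3_home=.035,mat_left_top=.002,mat_right_top=.002,dial_left_grip=.064,dial_middle_grip=.064,dial_right_grip=.064,cradle=0,glue=0,spray=0,tape=0,driver=0,mug=0).items():
            print(k,[(p,c.round(0),ray(im,c,z)[:2].round(3)) for p,c in marks(im,k)])
E
```

```text
pics
{'t': 0.0, 'q': array([-1.27301865e+00,  5.33405160e-02,  1.61429802e+00, -3.12792810e-05,
        1.47600189e+00, -1.19014215e-01]), 'dq': array([ 0.00102121,  0.00021669, -0.00034891,  0.00080817, -0.00058244,
       -0.00023684]), 'effort': array([-4.65578760e-04, -3.93676114e+01, -3.70180929e+01, -1.35997811e-04,
        6.89328153e-03, -3.55984191e-06]), 'tool_pos': array([ 0.25281738, -0.5708993 ,  0.23007075]), 'tool_rot': array([-3.07162753e+00, -6.49549872e-01,  3.35620907e-04]), 'contact_force': array([0.32548768, 0.12380559, 0.16356894]), 'wrist_torque': array([ 0.02511515, -0.03779895, -0.01451075]), 'opening': 0.08558241093007128} 0.0187
top [ 0.44066823 -0.00659395  1.09820174] 375.97868938567024
pack1_center [(0.7, array([424., 229.]), array([ 0.505, -0.291]))]
spent_center [(0.76, array([226., 283.]), array([0.343, 0.26 ])), (0.58, array([257., 187.]), array([0.617, 0.187])), (0.21, array([258., 191.]), array([0.605, 0.185]))]
bay1_home [(0.89, array([234., 192.]), array([0.6  , 0.253])), (0.74, array([265., 131.]), array([0.783, 0.173])), (0.37, array([393., 229
[... 1455 characters left out ...]
array([ 0.496, -0.412]))]
dial_left_grip []
dial_middle_grip [(0.62, array([257., 217.]), array([ 0.659, -0.179]))]
dial_right_grip [(0.65, array([230., 214.]), array([ 0.662, -0.256]))]
cradle [(0.55, array([391., 228.]), array([0.6  , 0.193]))]
glue [(0.96, array([218., 252.]), array([ 0.75 , -0.277]))]
spray [(0.82, array([415., 285.]), array([0.759, 0.272])), (0.25, array([366., 226.]), array([0.603, 0.12 ]))]
tape [(0.86, array([321., 277.]), array([0.778, 0.019])), (0.45, array([469., 206.]), array([0.49 , 0.413]))]
driver [(0.91, array([255., 271.]), array([ 0.789, -0.162])), (0.16, array([235., 172.]), array([ 0.484, -0.298]))]
mug [(0.93, array([379., 292.]), array([0.794, 0.176]))]
```

View pics/top0.png

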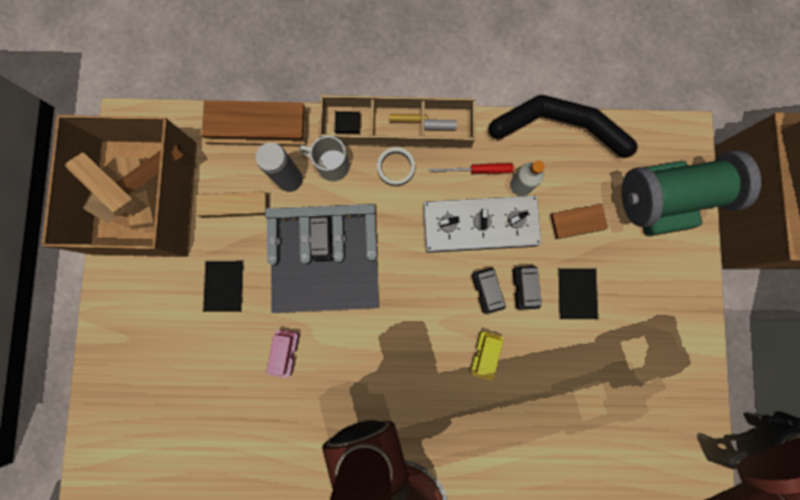

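View pics/scene0.png

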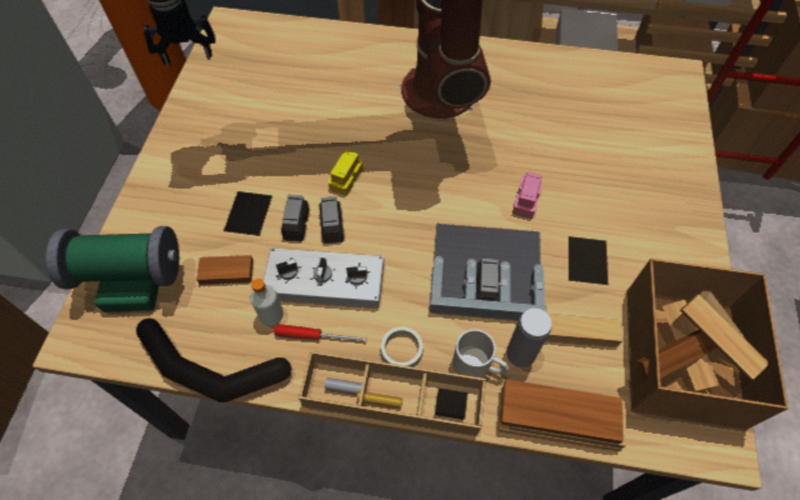

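Candidates, in pixels of the 800-wide top picture:
- Fresh packs: the greys at (489,290) and (527,287).
- Spent pack: the grey one in the middle bay at (319,236).
- Look-alikes to leave: pink at (282,352), yellow at (487,353).

I'll check these in a close crop.

Run:
```python
from h import *
im=ctrl.get_image("top");save(im,"c1.png",(200,150,330,310),5 if 0 else 3.7)
save(im,"c2.png",(330,145,500,275),4.5)
im=ctrl.get_image("scene");save(im,"c3.png",(330,130,460,260),4.5)
save(im,"c4.png",(190,150,330,250),5.5)
```

```text
(no output)
```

View pics/c1.png

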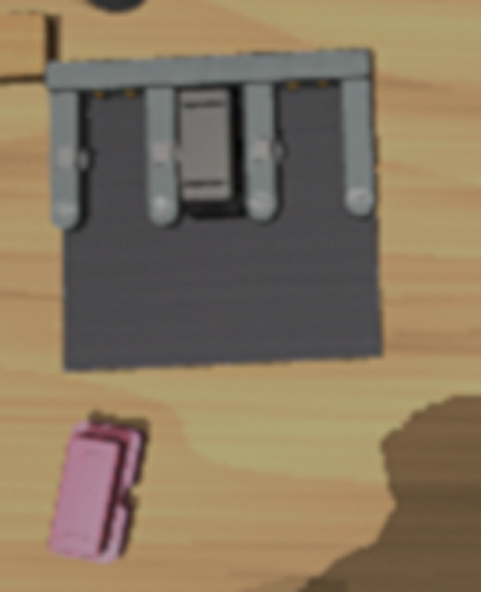

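View pics/c2.png

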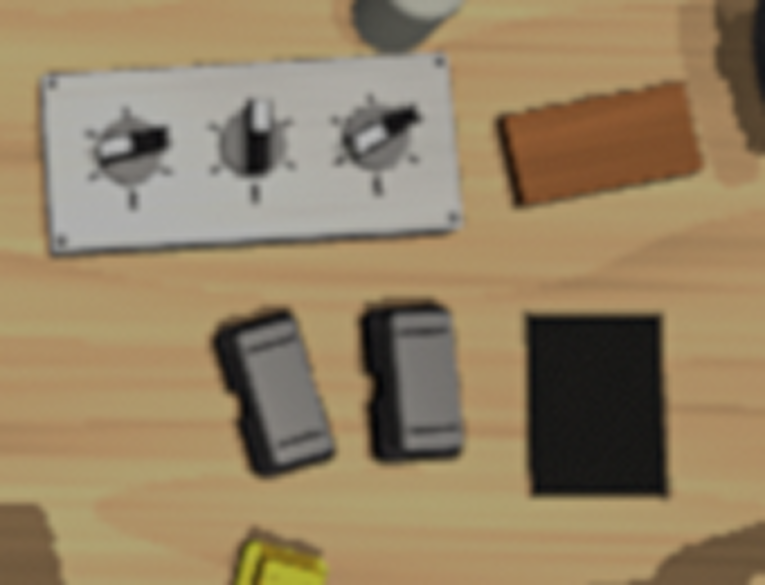

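View pics/c3.png

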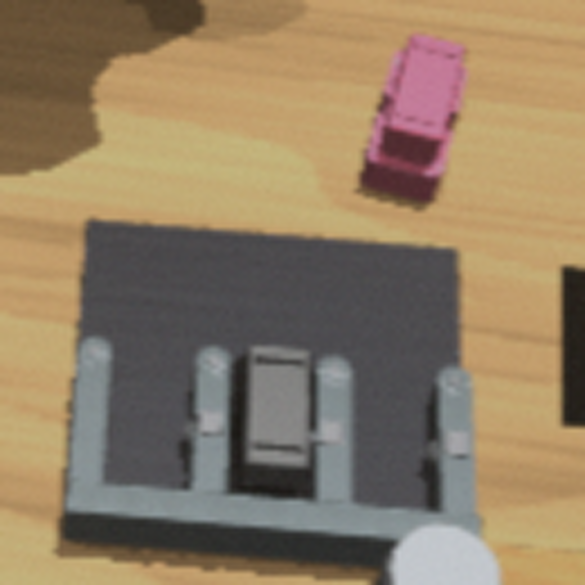

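View pics/c4.png

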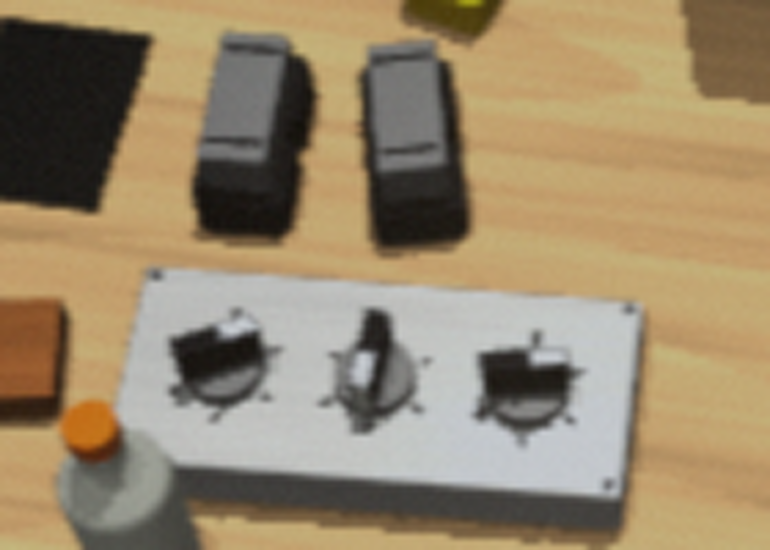

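```bash
cat > fit.py <<'E'
from h import *
from scipy.optimize import least_squares
from scipy.ndimage import map_coordinates
def rect(lx,ly,z,cx=0,cy=0,inset=.006):
    a,b=lx/2,ly/2;i=inset
    return [((cx-a,cy-b+i,z),(cx-a,cy+b-i,z)),((cx+a,cy-b+i,z),(cx+a,cy+b-i,z)),
            ((cx-a+i,cy-b,z),(cx+a-i,cy-b,z)),((cx-a+i,cy+b,z),(cx+a-i,cy+b,z))]
MODELS={}
MODELS["cradle"]=[((-.165,-.11,.004),(-.165,.11,.004)),((-.155,-.125,.004),(-.07,-.125,.004)),((-.155,.125,.004),(-.07,.125,.004))]
for c in(.114,.038,-.038,-.114):
    for s in(-1,1):
        y=c+s*.0105
        MODELS["cradle"].append(((-.04,y,.034),(-.02,y,.034)));MODELS["cradle"].append(((.02,y,.034),(.035,y,.034)))
MODELS["panel"]=rect(.115,.262,.040)
MODELS["mat"]=rect(.120,.090,.002)
MODELS["pack"]=rect(.084,.038,.062)
MODELS["pack_mat"]=rect(.084,.038,.064)
MODELS["pack_bay"]=rect(.084,.038,.066)
def w(p,P): 
    c,s=np.cos(p[2]),np.sin(p[2]);return np.array([p[0]+c*P[0]-s*P[1],p[1]+s*P[0]+c*P[1],P[2]])
def fit(ims,model,p0,win=4,iters=8,verbose=False):
    p=np.array(p0,float)
    for it in range(iters):
        wn=max(win*(0.75**it),1.6)
        obs=[]
        for im in ims:
            g=cv2.cvtColor(im["frame"],cv2.COLOR_BGR2LAB).astype(float)
            g=[cv2.GaussianBlur(g[...,k],(0,0),.7) for k in range(3)]
            for A,B in MODELS[model]:
                n=max(4,int(np.linalg.norm(np.subtract(A,B))/.003))
                for f in np.linspace(0,1,n):
                    P=np.array(A)*(1-f)+np.array(B)*f
                    u=proj(im,w(p,P));d=proj(im,w(p,B))-proj(im,w(p,A));d/=np.linalg.norm(d);nn=np.array([-d[1],d[0]])
                    ss=np.arange(-wn-.25,wn+.26,.25)
                    pr=np.array([map_coordinates(k,[u[1]+ss*nn[1],u[0]+ss*nn[0]],order=1) for k in g])
                    G=np.linalg.norm(pr[:,2:]-pr[:,:-2],axis=0);s1=ss[1:-1]
                    k=G.argmax()
                    if G[k]<4 or k in(0,len(G)-1):continue
                    den=G[k-1]-2*G[k]+G[k+1];o=.5*(G[k-1]-G[k+1])/den if den else 0
                    obs.append((im,P,nn,u+nn*(s1[k]+.25*o)))
        r=lambda q:np.array([(proj(im,w(q,P))-t)@nn for im,P,nn,t in obs])
        p=least_squares(r,p,loss="soft_l1",f_scale=.4,x_scale=[.01,.01,.05]).x
    rr=r(p);return p,len(obs),float(np.median(abs(rr)))
E
cat > look.py <<'E'
from fit import *
import sys
T=ctrl.get_image("top");S=ctrl.get_image("scene")
P0=dict(cradle=("cradle",(.605,.19,-.04)),panel=("panel",(.655,-.18,.04)),matL=("mat",(.50,.425,0)),matR=("mat",(.498,-.412,0)),spent=("pack_bay",(.61,.188,0.04)),packA=("pack",(.50,-.205,.2)),packB=("pack",(.505,-.291,.03)))
for k in sys.argv[1:] or P0:
    m,p0=P0[k]
    for nm,ims in(("top",[T]),("scene",[S]),("both",[T,S])):
        p,n,e=fit(ims,m,p0);print(k,nm,p.round(4),n,round(e,2))
E
python3 look.py
```

```text
cradle top [0.6071 0.1885 0.0689] 208 0.26
cradle scene [0.6078 0.1862 0.07  ] 215 0.25
cradle both [0.6074 0.1872 0.0678] 425 0.27
panel top [ 0.649  -0.1797  0.0823] 227 0.52
panel scene [ 0.651  -0.1814  0.0794] 225 0.47
panel both [ 0.65   -0.1805  0.0807] 445 0.48
matL top [0.4944 0.4172 0.0295] 124 0.51
matL scene [0.4953 0.4146 0.0199] 124 0.23
matL both [0.4949 0.4158 0.025 ] 248 0.3
matR top [ 0.495  -0.4085  0.0029] 124 0.48
matR scene [ 0.4956 -0.4111  0.0109] 124 0.2
matR both [ 0.4954 -0.4099  0.0096] 248 0.47
spent top [0.6053 0.19   0.0184] 57 0.54
spent scene [0.6078 0.1885 0.0888] 64 0.88
spent both [0.6064 0.1909 0.0521] 105 0.4
packA top [ 0.4901 -0.1994  0.3074] 56 0.27
packA scene [ 0.4976 -0.2007  0.2164] 57 0.5
packA both [ 0.4959 -0.1978  0.3104] 92 0.28
packB top [ 0.5009 -0.2845  0.0868] 63 0.26
packB scene [ 0.5053 -0.2861  0.0807] 64 0.22
packB both [ 0.504  -0.2852  0.0828] 122 0.34
```

```bash
cat > ov.py <<'E'
from fit import *
def ov(im,items,name,crop,s):
    f=im["frame"][crop[1]:crop[3],crop[0]:crop[2]]
    f=cv2.resize(f,None,fx=s,fy=s,interpolation=cv2.INTER_CUBIC)
    for m,p in items:
        for A,B in MODELS[m]:
            q=[tuple(int(round(v)) for v in ((proj(im,w(p,X))-crop[:2]+.5)*s-.5)) for X in(A,B)]
            cv2.line(f,q[0],q[1],(0,255,0),1)
    cv2.imwrite("pics/"+name,f)
E
python3 - <<'E'
from ov import *
it=[("cradle",(.6074,.1872,.0678)),("panel",(.65,-.1805,.0807)),("pack_bay",(.6064,.1909,.0521)),("pack",(.4959,-.1978,.31)),("pack",(.504,-.2852,.0828)),("mat",(.4954,-.4099,.0096))]
T=ctrl.get_image("top");S=ctrl.get_image("scene")
ov(T,it,"o1.png",(205,155,330,260),6);ov(T,it,"o2.png",(335,150,490,260),5)
ov(S,it,"o3.png",(335,170,460,260),6);ov(S,it,"o4.png",(190,150,330,250),5.5)
E
```

```text
(no output)
```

View pics/o1.png

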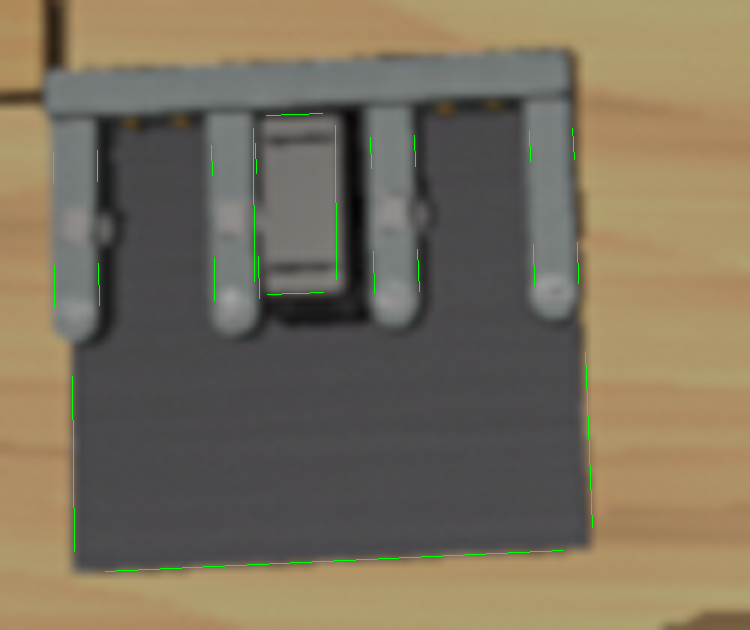

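View pics/o2.png

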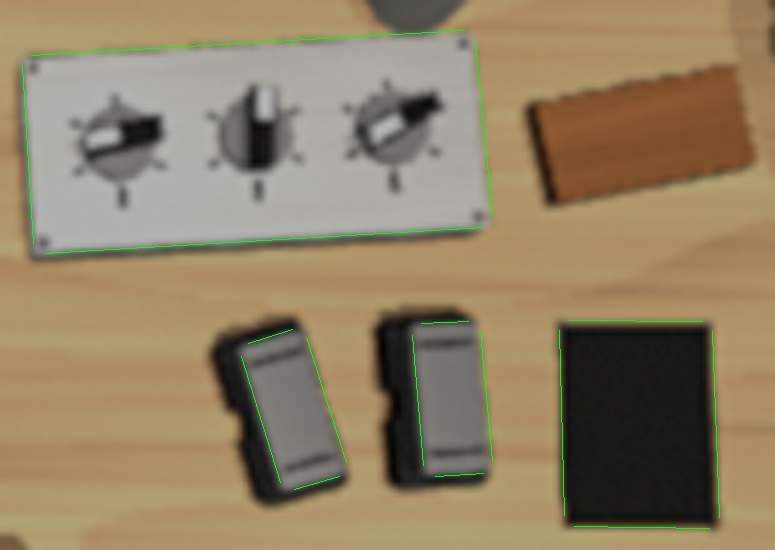

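View pics/o3.png

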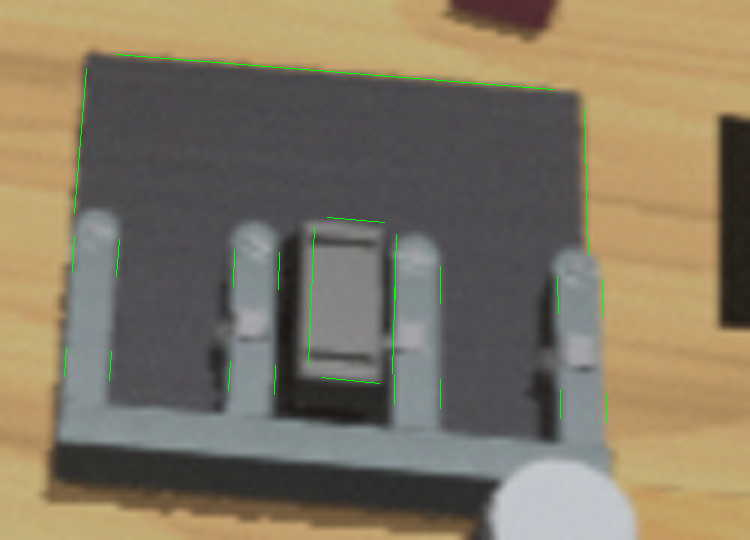

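View pics/o4.png

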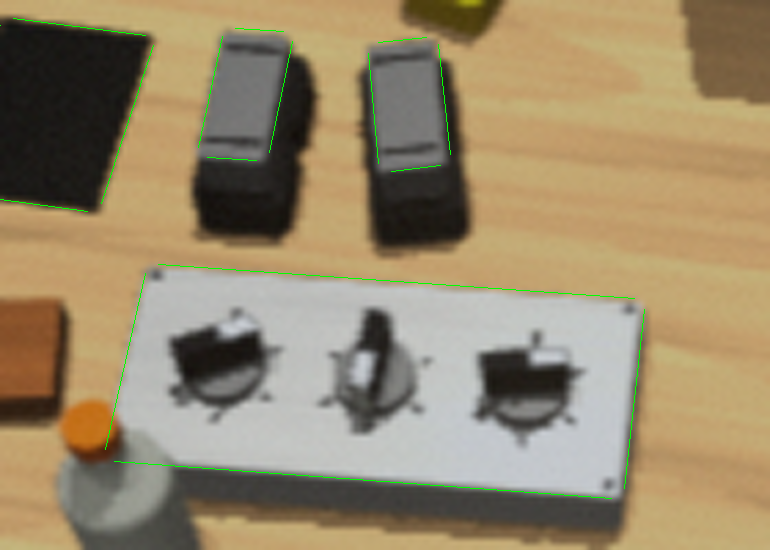

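Pixels in the 4.5x top crop c2: the two grey packs lie at about (285,390) and (420,385) between the panel and the right mat. In crop c1, the spent pack sits in the middle bay at about (207,140). The overlays fit to about 1 mm. I'm going for the spent pack.

Emit:
{"fn": "carry_out", "kwargs": {"series": [[0.44,0.95,0,0,0,-0.11,1],[0.44,0.95,0,0,0,-0.11,1],[0.44,0.95,0,0,0,-0.11,1],[0.44,0.95,0,0,0,-0.11,1],[0.44,0.95,0,0,0,-0.11,1],[0.44,0.95,0,0,0,-0.11,1],[0.44,0.95,0,0,0,-0.11,1],[0.44,0.95,0,0,0,-0.11,1],[0.44,0.95,0,0,0,-0.11,1],[0.44,0.95,0,0,0,-0.11,1],[0.44,0.95,0,0,0,-0.11,1],[0.44,0.95,0,0,0,-0.11,1]], "grip_force": 80}}

```text
t: 3.2
tool_pos: [0.3854, -0.2855, 0.2314]
tool_rot: [3.11, 0.445, 0.0]
contact_force: [0.4, 0.3, -0.3]
opening: 0.0852
```

Emit:
{"fn": "carry_out", "kwargs": {"series": [[0.44,0.95,0,0,0,-0.11,1],[0.44,0.95,0,0,0,-0.11,1],[0.44,0.95,0,0,0,-0.11,1],[0.44,0.95,0,0,0,-0.11,1],[0.44,0.95,0,0,0,-0.11,1],[0.44,0.95,0,0,0,-0.11,1],[0.44,0.95,0,0,0,-0.11,1],[0.44,0.95,0,0,0,-0.11,1],[0.44,0.95,0,0,0,-0.11,1],[0.44,0.95,0,0,0,-0.11,1],[0.44,0.95,0,0,0,-0.11,1],[0.44,0.95,0,0,0,-0.11,1]]}}

```text
t: 4.4
tool_pos: [0.5174, -0.0004, 0.2315]
tool_rot: [3.132, 0.239, 0.001]
contact_force: [1.2, -0.3, -1.1]
opening: 0.085
```

Emit:
{"fn": "carry_out", "kwargs": {"series": [[0.44,0.95,0,0,0,-0.11,1],[0.44,0.95,0,0,0,-0.11,1],[0.44,0.95,0,0,0,-0.11,1],[0.44,0.95,0,0,0,-0.11,1],[0.44,0.95,0,0,0,-0.11,1],[0.44,0.95,0,0,0,-0.11,1],[0.44,0.95,0,0,0,-0.11,1],[0.44,0.95,0,0,0,-0.11,1],[0,0,0,0,0,0,1],[0,0,0,0,0,0,1]]}}

```text
t: 5.4
tool_pos: [0.6049, 0.1887, 0.2311]
tool_rot: [3.139, 0.103, -0.001]
contact_force: [-0.5, 0.1, 0.6]
opening: 0.0852
```

```bash
cat > st.py <<'E'
from h import *
import sys
from scipy.spatial.transform import Rotation as Ro
def state():
    o=ctrl.get_obs();R=Ro.from_rotvec(o["tool_rot"]).as_matrix()
    th=np.arctan2(R[1,0],R[0,0])
    print("t",round(o["t"],2),"tcp",o["tool_pos"].round(4),"th",round(th,4),"tilt",R[:2,2].round(4),"F",o["contact_force"].round(1),"M",o["wrist_torque"].round(2),"op",round(o["opening"],4),"q1,6",o["q"][[0,5]].round(3))
    return o,th
def go(x,y,z,th,step=1.0):
    o,t=state();d=np.array([x,y,z])-o["tool_pos"];dt=(th-t+np.pi)%(2*np.pi)-np.pi
    print("units shift",(d/.025).round(2),"turn",round(dt/.1,2),"rows>=",int(np.ceil(max(abs(d/.025).max(),abs(dt/.1))/step)))
if __name__=="__main__":
    a=[float(v) for v in sys.argv[1:]]
    go(*a) if a else state()
E
python3 st.py .607 .187 .039 .068
```

```text
t 5.4 tcp [0.6049 0.1887 0.2311] th 0.0657 tilt [-0.0005 -0.0005] F [-0.5  0.1  0.6] M [ 0.05 -0.04  0.06] op 0.0852 q1,6 [0.185 1.69 ]
units shift [ 0.08 -0.07 -7.68] turn 0.02 rows>= 8
```

Emit:
{"fn": "carry_out", "kwargs": {"series": [[0.04,-0.03,-0.9,0,0,0,1],[0.04,-0.03,-0.9,0,0,0,1],[0,0,-0.9,0,0,0,1],[0,0,-0.9,0,0,0,1],[0,0,-0.9,0,0,0,1],[0,0,-0.9,0,0,0,1],[0,0,-0.9,0,0,0,1],[0,0,-0.7,0,0,0,1],[0,0,-0.5,0,0,0,1],[0,0,-0.2,0,0,0,1],[0,0,0,0,0,0,1],[0,0,0,0,0,0,1]]}}

```text
t: 6.6
tool_pos: [0.6078, 0.1871, 0.0399]
tool_rot: [-3.14, -0.102, -0.003]
contact_force: [1.0, 0.8, -0.5]
opening: 0.0853
```

Run:
```python
from st import *
state()
T=ctrl.get_image("top");save(T,"d1.png",(205,135,330,260),4.5)
S=ctrl.get_image("scene");save(S,"d2.png",(335,150,460,260),5)
```

```text
t 6.6 tcp [0.6078 0.1871 0.0399] th 0.0648 tilt [0.0017 0.0003] F [ 1.   0.8 -0.5] M [-0.01  0.01 -0.05] op 0.0853 q1,6 [0.182 1.688]
```

View pics/d2.png

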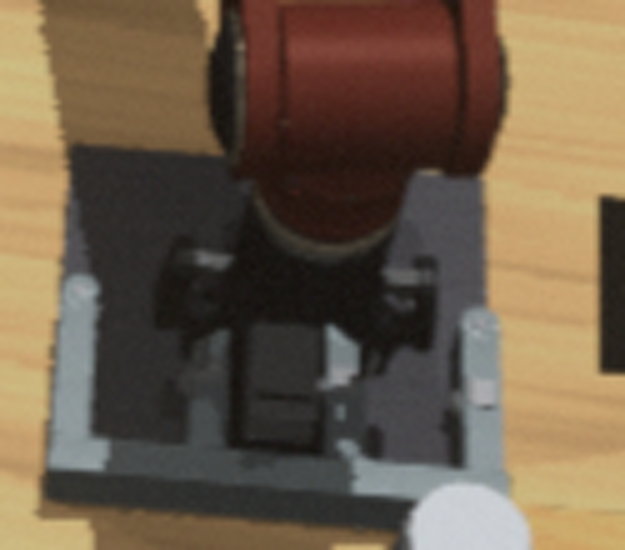

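The gripper is astride the spent pack, which shows at about (280,380) in the crop. I'll close in small steps at low force and watch the side force to find the true y.

Emit:
{"fn": "carry_out", "kwargs": {"series": [[0,0,0,0,0,0,0.55],[0,0,0,0,0,0,0.5],[0,0,0,0,0,0,0],[0,0,0,0,0,0,0],[0,0,0,0,0,0,0],[0,0,0,0,0,0,0],[0,0,0,0,0,0,0],[0,0,0,0,0,0,0]], "grip_force": 30}}

```text
t: 7.5
tool_pos: [0.6073, 0.1871, 0.0392]
tool_rot: [-3.14, -0.102, -0.001]
contact_force: [-0.1, 0.5, 1.7]
opening: 0.0375
```

```bash
python3 st.py
```

```text
t 7.5 tcp [0.6073 0.1871 0.0392] th 0.0648 tilt [0.0005 0.0002] F [-0.1  0.5  1.7] M [ 0.07  0.09 -0.  ] op 0.0375 q1,6 [0.182 1.688]
```

Emit:
{"fn": "carry_out", "kwargs": {"series": [[0,0,0,0,0,0,0],[0,0,0,0,0,0,0],[-0.15,-0.01,0,0,0,0,0],[-0.2,-0.014,0,0,0,0,0],[-0.2,-0.014,0,0,0,0,0],[-0.2,-0.014,0,0,0,0,0],[-0.3,-0.02,0,0,0,0,0],[-0.3,-0.02,0,0,0,0,0],[-0.4,-0.027,0,0,0,0,0],[-0.4,-0.027,0,0,0,0,0],[-0.4,-0.027,0,0,0,0,0],[-0.4,-0.027,0,0,0,0,0]], "grip_force": 100}}

```text
t: 8.7
tool_pos: [0.5332, 0.182, 0.0394]
tool_rot: [-3.14, -0.102, -0.002]
contact_force: [2.7, 0.5, 5.9]
opening: 0.0364
```

```bash
python3 st.py
```

```text
t 8.7 tcp [0.5332 0.182  0.0394] th 0.0649 tilt [0.0014 0.0001] F [2.7 0.5 5.9] M [-0.1  -0.31  0.03] op 0.0364 q1,6 [0.197 1.703]
```

Emit:
{"fn": "carry_out", "kwargs": {"series": [[-0.5,-0.034,0,0,0,0,0],[-0.5,-0.034,0,0,0,0,0],[-0.5,-0.034,0,0,0,0,0],[-0.5,-0.034,0,0,0,0,0],[0,0,0.3,0,0,0,0],[0,0,0.6,0,0,0,0],[0,0,0.8,0,0,0,0],[0,0,0.8,0,0,0,0],[0,0,0,0,0,0,0]]}}

```text
t: 9.6
tool_pos: [0.4853, 0.1791, 0.1045]
tool_rot: [-3.139, -0.102, -0.008]
contact_force: [0.9, 0.4, -1.9]
opening: 0.0363
```

```bash
python3 - <<'E'
from st import *
state()
S=ctrl.get_image("scene");save(S,"e2.png",(335,130,510,260),4)
E
python3 st.py .495 .416 .10 .02
```

```text
t 9.6 tcp [0.4853 0.1791 0.1045] th 0.0647 tilt [0.0052 0.0013] F [ 0.9  0.4 -1.9] M [ 0.04 -0.03 -0.01] op 0.0363 q1,6 [0.21  1.716]
t 9.65 tcp [0.4842 0.1788 0.1027] th 0.0647 tilt [0.0024 0.0007] F [-0.1  0.8 -3.6] M [ 0.03  0.   -0.01] op 0.0365 q1,6 [0.209 1.716]
units shift [ 0.43  9.49 -0.11] turn -0.45 rows>= 10
```

View pics/e2.png

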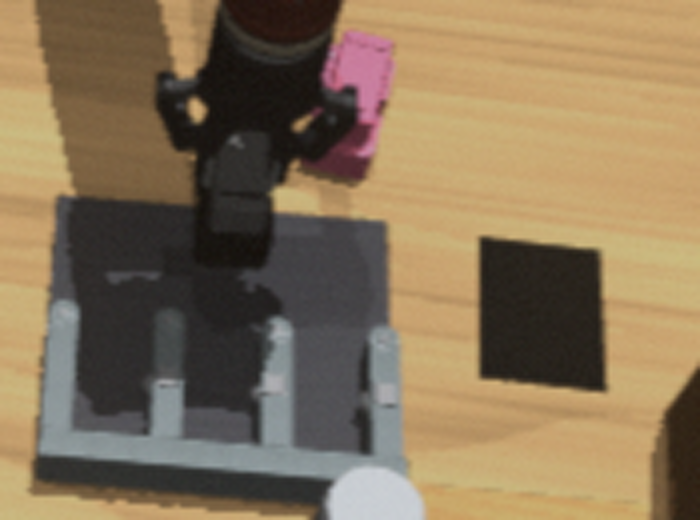

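Emit:
{"fn": "carry_out", "kwargs": {"series": [[0.04,0.6,0,0,0,-0.04,0],[0.04,0.9,0,0,0,-0.04,0],[0.04,0.9,0,0,0,-0.04,0],[0.04,0.9,0,0,0,-0.04,0],[0.04,0.9,0,0,0,-0.04,0],[0.04,0.9,0,0,0,-0.04,0],[0.04,0.9,0,0,0,-0.04,0],[0.04,0.9,0,0,0,-0.04,0],[0.04,0.9,0,0,0,-0.04,0],[0.04,0.9,0,0,0,-0.04,0],[0.03,0.79,0,0,0,-0.04,0],[0,0,0,0,0,0,0]]}}

```text
t: 10.85
tool_pos: [0.4928, 0.4172, 0.0991]
tool_rot: [3.14, 0.036, -0.004]
contact_force: [0.1, -0.7, -3.5]
opening: 0.0363
```

```bash
python3 - <<'E'
from st import *
state()
S=ctrl.get_image("scene");save(S,"e3.png",(335,130,510,260),4)
E
python3 st.py .495 .416 .038 .02
```

```text
t 10.85 tcp [0.4928 0.4172 0.0991] th 0.0227 tilt [-0.0028 -0.0009] F [ 0.1 -0.7 -3.5] M [-0.03 -0.01  0.05] op 0.0363 q1,6 [0.587 2.135]
t 10.9 tcp [0.4929 0.416  0.0991] th 0.0222 tilt [-0.003  -0.0021] F [-0.1 -0.2 -3. ] M [-0.01 -0.04  0.01] op 0.0366 q1,6 [0.586 2.134]
units shift [ 0.09  0.   -2.44] turn -0.02 rows>= 3
```

View pics/e3.png

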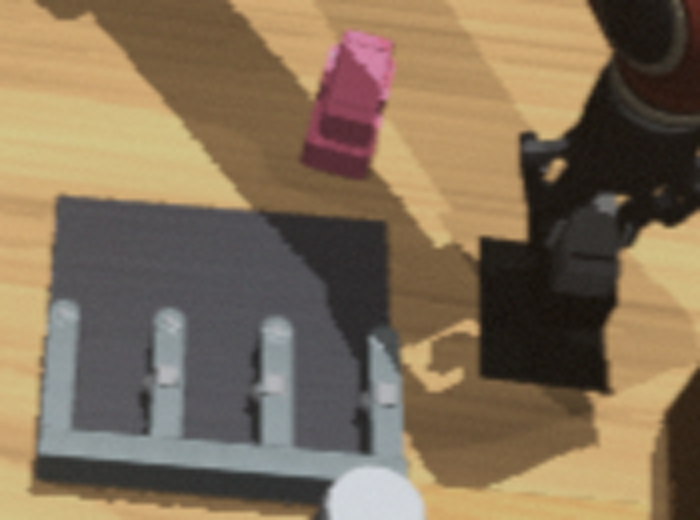

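Emit:
{"fn": "carry_out", "kwargs": {"series": [[0.05,0,-0.6,0,0,0,0],[0.04,0,-0.6,0,0,0,0],[0,0,-0.5,0,0,0,0],[0,0,-0.35,0,0,0,0],[0,0,-0.2,0,0,0,0],[0,0,-0.16,0,0,0,0],[0,0,0,0,0,0,0],[0,0,0,0,0,0,0]]}}

```text
t: 11.7
tool_pos: [0.4967, 0.4161, 0.0417]
tool_rot: [-3.141, -0.033, -0.001]
contact_force: [0.4, -0.3, -2.4]
opening: 0.0362
```

```bash
python3 st.py .495 .416 .037 .02
```

```text
t 11.7 tcp [0.4967 0.4161 0.0417] th 0.0208 tilt [0.0009 0.0006] F [ 0.4 -0.3 -2.4] M [-0.04 -0.01 -0.03] op 0.0362 q1,6 [0.583 2.133]
units shift [-0.07 -0.01 -0.19] turn -0.01 rows>= 1
```

Emit:
{"fn": "carry_out", "kwargs": {"series": [[-0.04,0,-0.1,0,0,0,0],[0,0,-0.08,0,0,0,0],[0,0,0,0,0,0,0],[0,0,0,0,0,0,0]]}}

```text
t: 12.1
tool_pos: [0.4956, 0.4163, 0.0375]
tool_rot: [-3.141, -0.033, -0.001]
contact_force: [-0.2, 0.0, 2.3]
opening: 0.0361
```

```bash
python3 st.py .495 .416 .037 .02
```

```text
t 12.1 tcp [0.4956 0.4163 0.0375] th 0.0209 tilt [0.0009 0.0008] F [-0.2  0.   2.3] M [-0.1   0.18  0.03] op 0.0361 q1,6 [0.584 2.133]
units shift [-0.03 -0.01 -0.02] turn -0.01 rows>= 1
```

Touching the mat (+2 N). Opening and rising.

Emit:
{"fn": "carry_out", "kwargs": {"series": [[0,0,-0.02,0,0,0,0.7],[0,0,0,0,0,0,0.7],[0,0,0,0,0,0,0.7],[0,0,0,0,0,0,0.7],[0,0,0.4,0,0,0,0.7],[0,0,0.8,0,0,0,0.7],[0,0,1,0,0,0,0.7],[0,0,1,0,0,0,0.7],[0,0,1,0,0,0,0.7],[0,0,1,0,0,0,0.7],[0,-1,1,0,0,0,0.7],[0,-1,1,0,0,0,0.7]]}}

```text
t: 13.3
tool_pos: [0.4951, 0.3657, 0.218]
tool_rot: [-3.141, -0.035, -0.002]
contact_force: [0.5, 0.2, 0.3]
opening: 0.0599
```

```bash
cat > look2.py <<'E'
from ov import *
from st import state
import sys
state()
T=ctrl.get_image("top");S=ctrl.get_image("scene")
# args: model x y yaw ...
a=sys.argv[2:];it=[]
for i in range(0,len(a),4):
    p0=[float(v) for v in a[i+1:i+4]]
    for nm,ims in(("top",[T]),("scene",[S]),("both",[T,S])):
        p,n,e=fit(ims,a[i],p0,win=5);print(a[i],nm,p.round(4),n,round(e,2))
    it.append((a[i],p))
ov(T,it,sys.argv[1]+"_t.png",(100,80,500,300),2);ov(S,it,sys.argv[1]+"_s.png",(150,100,550,320),2)
E
python3 look2.py f1 pack_mat .495 .416 .02 pack .496 -.198 .31 pack .504 -.285 .083; python3 st.py .504 -.286 .2 .083
```

```text
t 13.3 tcp [0.4951 0.3657 0.218 ] th 0.0221 tilt [0.001  0.0004] F [0.5 0.2 0.3] M [ 0.   -0.02  0.05] op 0.0599 q1,6 [0.515 2.064]
pack_mat top [0.4939 0.4196 0.156 ] 57 0.31
pack_mat scene [0.4964 0.4166 0.1538] 53 0.51
pack_mat both [0.4951 0.4189 0.152 ] 104 0.45
pack top [ 0.4901 -0.1994  0.3051] 56 0.26
pack scene [ 0.4947 -0.1939  0.4255] 47 0.32
pack both [ 0.4959 -0.1977  0.306 ] 92 0.26
pack top [ 0.5003 -0.2846  0.0907] 64 0.27
pack scene [ 0.5054 -0.2861  0.0808] 64 0.23
pack both [ 0.504  -0.2852  0.084 ] 122 0.31
t 13.4 tcp [0.4976 0.3652 0.2222] th 0.0186 tilt [0.0081 0.0038] F [0.5 0.  0.3] M [-0.02 -0.04  0.04] op 0.0596 q1,6 [0.513 2.065]
units shift [  0.26 -26.05  -0.89] turn 0.64 rows>= 27
```

View pics/f1_s.png

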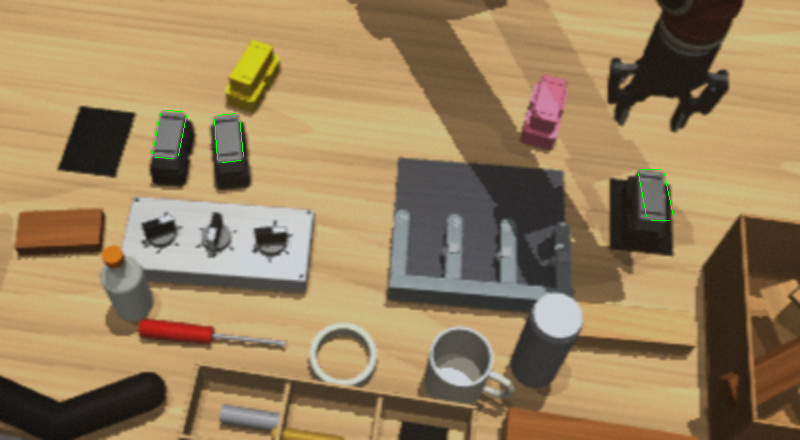

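View pics/f1_t.png

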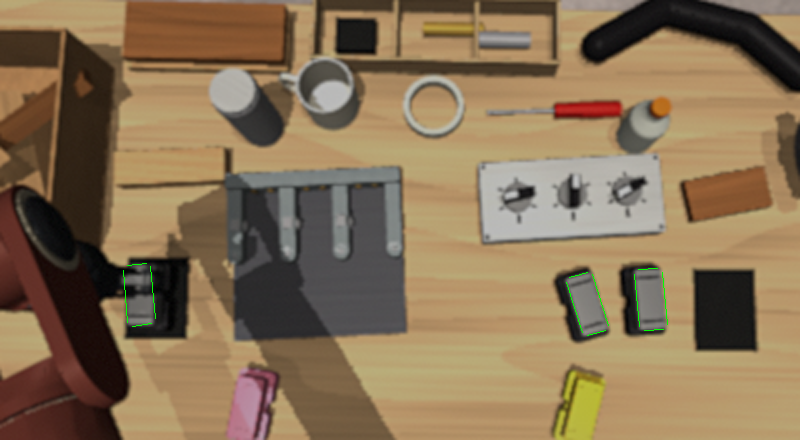

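Emit:
{"fn": "carry_out", "kwargs": {"series": [[0.01,-0.96,0,0,0,0.02,0.7],[0.01,-0.96,0,0,0,0.02,0.7],[0.01,-0.96,0,0,0,0.02,0.7],[0.01,-0.96,0,0,0,0.02,0.7],[0.01,-0.96,0,0,0,0.02,0.7],[0.01,-0.96,0,0,0,0.02,0.7],[0.01,-0.96,0,0,0,0.02,0.7],[0.01,-0.96,0,0,0,0.02,0.7],[0.01,-0.96,0,0,0,0.02,0.7],[0.01,-0.96,0,0,0,0.02,0.7],[0.01,-0.96,0,0,0,0.02,0.7],[0.01,-0.96,0,0,0,0.02,0.7]]}}

```text
t: 14.6
tool_pos: [0.498, 0.0774, 0.2156]
tool_rot: [-3.14, -0.071, 0.001]
contact_force: [0.4, 0.2, 0.4]
opening: 0.0598
```

Emit:
{"fn": "carry_out", "kwargs": {"series": [[0.01,-0.96,0,0,0,0.03,0.7],[0.01,-0.96,0,0,0,0.03,0.7],[0.01,-0.96,0,0,0,0.03,0.7],[0.01,-0.96,0,0,0,0.03,0.7],[0.01,-0.96,0,0,0,0.03,0.7],[0.01,-0.96,0,0,0,0.03,0.7],[0.01,-0.96,0,0,0,0.03,0.7],[0.01,-0.96,0,0,0,0.03,0.7],[0.01,-0.96,0,0,0,0.03,0.7],[0.01,-0.96,0,0,0,0.03,0.7],[0.01,-0.96,0,0,0,0.03,0.7],[0,0,0,0,0,0,0.7]]}}

```text
t: 15.8
tool_pos: [0.501, -0.1878, 0.2156]
tool_rot: [3.139, 0.118, -0.001]
contact_force: [-0.4, 0.9, 0.2]
opening: 0.0599
```

```bash
python3 look2.py f2 pack_mat .495 .416 .02 pack .496 -.198 .31 pack .504 -.285 .083; python3 st.py .504 -.2855 .034 .084
```

```text
t 15.8 tcp [ 0.501  -0.1878  0.2156] th 0.0751 tilt [-0.0005 -0.    ] F [-0.4  0.9  0.2] M [ 0.03  0.01 -0.04] op 0.0599 q1,6 [-0.498  0.998]
pack_mat top [0.4947 0.4168 0.0212] 64 0.25
pack_mat scene [0.4962 0.4165 0.1543] 52 0.47
pack_mat both [0.4953 0.4168 0.0215] 112 0.38
pack top [ 0.4905 -0.2017  0.2749] 30 0.28
pack scene [ 0.4978 -0.2025  0.2068] 44 0.28
pack both [ 0.497  -0.2023  0.1985] 70 0.38
pack top [ 0.4901 -0.2725  0.715 ] 28 0.31
pack scene [ 0.5053 -0.2861  0.0806] 64 0.22
pack both [ 0.5048 -0.2859  0.0698] 78 0.23
t 15.9 tcp [ 0.501  -0.1858  0.2156] th 0.0771 tilt [-0.0006  0.0011] F [0.2 1.3 0.7] M [-0.06  0.02 -0.04] op 0.0598 q1,6 [-0.495  0.999]
units shift [ 0.12 -3.99 -7.26] turn 0.07 rows>= 8
```

View pics/f2_s.png

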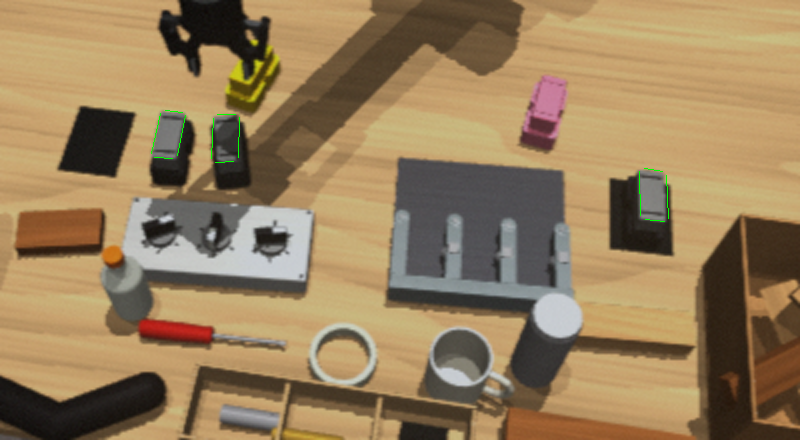

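View pics/f2_t.png

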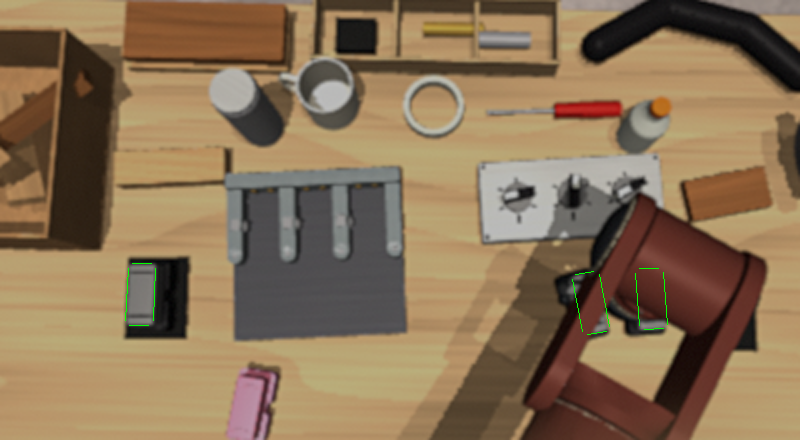

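Emit:
{"fn": "carry_out", "kwargs": {"series": [[0.03,-0.9,0,0,0,0.02,0.7],[0.03,-0.95,0,0,0,0.02,0.7],[0.03,-0.95,-0.2,0,0,0.02,0.7],[0.03,-0.8,-0.4,0,0,0,0.7],[0.01,-0.4,-0.7,0,0,0,0.7],[0,0,-0.9,0,0,0,0.7],[0,0,-0.9,0,0,0,0.7],[0,0,-0.9,0,0,0,0.7],[0,0,-0.9,0,0,0,0.7],[0,0,0,0,0,0,0.7]]}}

```text
t: 16.9
tool_pos: [0.5023, -0.2831, 0.0895]
tool_rot: [-3.133, -0.133, 0.009]
contact_force: [-0.6, 0.0, -0.5]
opening: 0.0598
```

```bash
python3 st.py .5045 -.2857 .034 .083; python3 look2.py f3 pack .496 -.198 .31 pack .504 -.285 .083
```

```text
t 16.9 tcp [ 0.5023 -0.2831  0.0895] th 0.0851 tilt [-0.0061  0.0051] F [-0.6  0.  -0.5] M [0.02 0.03 0.05] op 0.0598 q1,6 [-0.642  0.843]
units shift [ 0.09 -0.11 -2.22] turn -0.02 rows>= 3
t 16.9 tcp [ 0.5023 -0.2831  0.0895] th 0.0851 tilt [-0.0061  0.0051] F [-0.6  0.  -0.5] M [0.02 0.03 0.05] op 0.0598 q1,6 [-0.642  0.843]
pack top [ 0.4898 -0.1991  0.3043] 54 0.32
pack scene [ 0.4971 -0.2002  0.2446] 54 0.43
pack both [ 0.496  -0.1974  0.2855] 97 0.29
pack top [ 0.509  -0.2937  0.432 ] 27 0.45
pack scene [ 0.4917 -0.286   0.0617] 45 0.24
pack both [ 0.5079 -0.2847  0.0876] 65 0.26
```

View pics/f3_s.png

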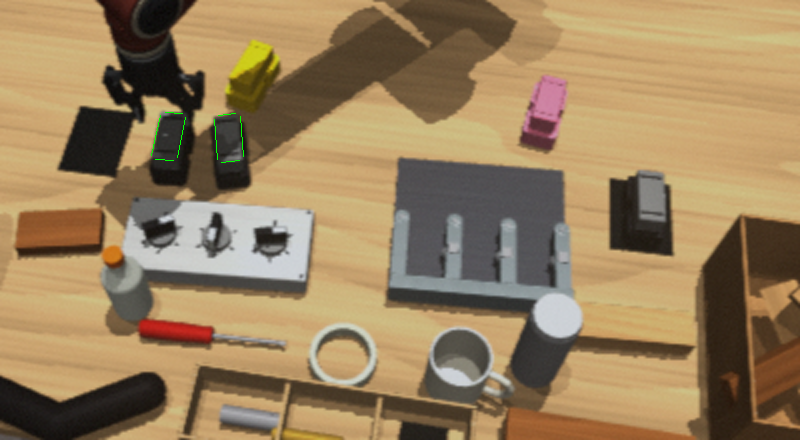

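Emit:
{"fn": "carry_out", "kwargs": {"series": [[0.06,-0.06,-0.7,0,0,0,0.7],[0.03,-0.05,-0.7,0,0,0,0.7],[0,0,-0.5,0,0,0,0.7],[0,0,-0.25,0,0,0,0.7],[0,0,-0.05,0,0,0,0.7],[0,0,0,0,0,0,0.7],[0,0,0,0,0,0,0],[0,0,0,0,0,0,0],[0,0,0,0,0,0,0],[0,0,0,0,0,0,0],[0,0,0,0,0,0,0]], "grip_force": 40}}

```text
t: 18.1
tool_pos: [0.5072, -0.2892, 0.0397]
tool_rot: [3.138, 0.132, 0.002]
contact_force: [-0.0, 2.0, 5.1]
opening: 0.0372
```

```bash
python3 st.py .5045 -.2857 .034 .083
```

```text
t 18.1 tcp [ 0.5072 -0.2892  0.0397] th 0.0838 tilt [ 0.0015 -0.0008] F [-0.   2.   5.1] M [ 0.25  0.02 -0.03] op 0.0372 q1,6 [-0.646  0.841]
units shift [-0.11  0.14 -0.23] turn -0.01 rows>= 1
```

Emit:
{"fn": "carry_out", "kwargs": {"series": [[0,0,0,0,0,0,0],[0,0,0.3,0,0,0,0],[0,0,0.7,0,0,0,0],[0,0,0.9,0,0,0,0],[0,0,0.9,0,0,0,0],[0,0,0.9,0,0,0,0],[0,0,0.2,0,0,0,0],[0,0,0,0,0,0,0]], "grip_force": 100}}

```text
t: 18.9
tool_pos: [0.5065, -0.289, 0.1362]
tool_rot: [3.138, 0.131, 0.001]
contact_force: [0.6, 0.7, -3.8]
opening: 0.0363
```

```bash
python3 look2.py f4; python3 st.py .5037 .1039 .10 .068
```

```text
t 18.9 tcp [ 0.5065 -0.289   0.1362] th 0.0837 tilt [ 0.0004 -0.0006] F [ 0.6  0.7 -3.8] M [-0.01 -0.01 -0.01] op 0.0363 q1,6 [-0.646  0.841]
t 19.0 tcp [ 0.5055 -0.2882  0.1341] th 0.0838 tilt [-0.0025  0.0018] F [ 1.   0.1 -4. ] M [ 0.03 -0.03 -0.03] op 0.0365 q1,6 [-0.646  0.841]
units shift [-0.07 15.68 -1.36] turn -0.16 rows>= 16
```

View pics/f4_s.png

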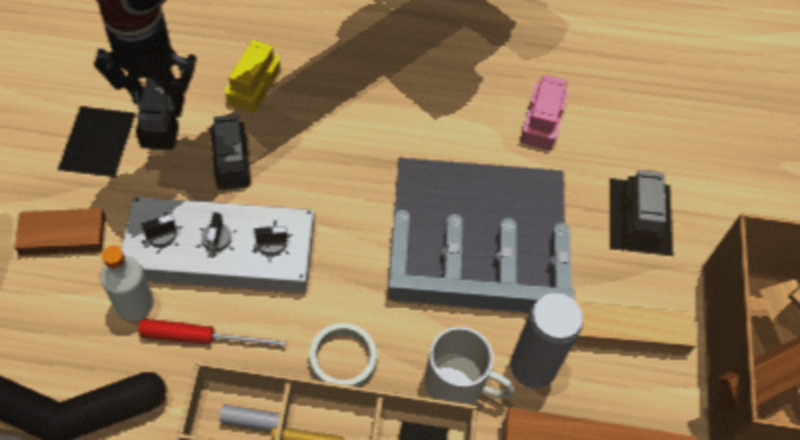

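Emit:
{"fn": "carry_out", "kwargs": {"series": [[0,0.6,0,0,0,-0.01,0],[0,0.9,0,0,0,-0.01,0],[0,0.95,0,0,0,-0.01,0],[0,0.95,0,0,0,-0.01,0],[0,0.95,0,0,0,-0.01,0],[0,0.95,0,0,0,-0.01,0],[0,0.95,0,0,0,-0.01,0],[0,0.95,0,0,0,-0.01,0],[0,0.95,0,0,0,-0.01,0],[0,0.95,0,0,0,-0.01,0],[0,0.95,0,0,0,-0.01,0],[0,0.95,0,0,0,-0.01,0]]}}

```text
t: 20.2
tool_pos: [0.5051, -0.012, 0.1344]
tool_rot: [-3.139, -0.113, 0.004]
contact_force: [1.2, -0.8, -3.9]
opening: 0.0359
```

Emit:
{"fn": "carry_out", "kwargs": {"series": [[0,0.95,0,0,0,-0.01,0],[-0.02,0.95,0,0,0,-0.01,0],[-0.02,0.95,-0.1,0,0,-0.01,0],[-0.02,0.95,-0.2,0,0,-0.01,0],[0,0.7,-0.4,0,0,-0.01,0],[0,0.2,-0.6,0,0,0,0],[0,0,0,0,0,0,0],[0,0,0,0,0,0,0]]}}

```text
t: 21.0
tool_pos: [0.504, 0.1032, 0.1022]
tool_rot: [3.139, 0.105, -0.004]
contact_force: [1.0, -0.4, -2.3]
opening: 0.036
```

```bash
python3 st.py .5037 .1039 .0445 .068;python3 - <<'E'
from st import *
S=ctrl.get_image("scene");save(S,"g1.png",(310,130,485,260),4)
E
```

```text
t 21.0 tcp [0.504  0.1032 0.1022] th 0.0667 tilt [-0.0028 -0.0006] F [ 1.  -0.4 -2.3] M [ 0.05 -0.07 -0.01] op 0.036 q1,6 [0.057 1.562]
units shift [-0.01  0.03 -2.31] turn 0.01 rows>= 3
```

View pics/g1.png

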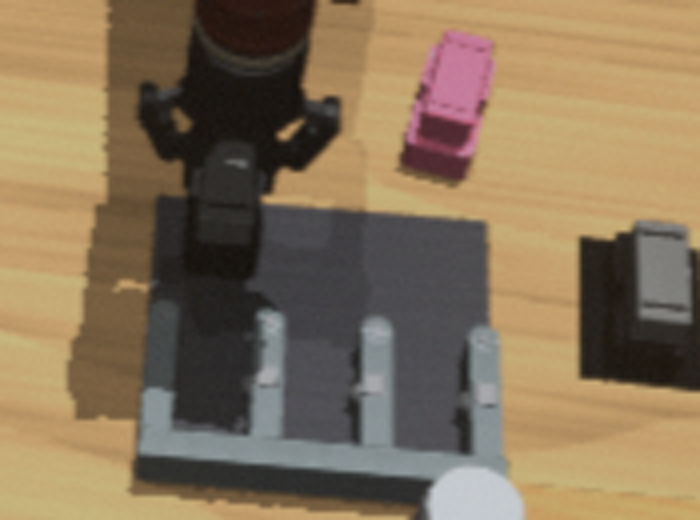

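Pack is held over bay 3's lead-in, near (225,210) in the crop. Lowering it to the plate.

Emit:
{"fn": "carry_out", "kwargs": {"series": [[0,0.03,-0.6,0,0,0.01,0],[0,0,-0.6,0,0,0,0],[0,0,-0.5,0,0,0,0],[0,0,-0.3,0,0,0,0],[0,0,-0.16,0,0,0,0],[0,0,0,0,0,0,0],[0,0,0,0,0,0,0]]}}

```text
t: 21.75
tool_pos: [0.5054, 0.1044, 0.0499]
tool_rot: [-3.14, -0.106, -0.001]
contact_force: [0.4, -0.4, -3.6]
opening: 0.0363
```

```bash
python3 st.py .5037 .1039 .0435 .068
```

```text
t 21.75 tcp [0.5054 0.1044 0.0499] th 0.0678 tilt [0.0007 0.0001] F [ 0.4 -0.4 -3.6] M [-0.03 -0.07 -0.  ] op 0.0363 q1,6 [0.059 1.562]
units shift [-0.07 -0.02 -0.26] turn 0.0 rows>= 1
```

Emit:
{"fn": "carry_out", "kwargs": {"series": [[-0.03,-0.02,-0.13,0,0,0,0],[-0.03,0,-0.1,0,0,0,0],[0,0,0,0,0,0,0],[0,0,0,0,0,0,0]]}}

```text
t: 22.15
tool_pos: [0.5037, 0.1039, 0.044]
tool_rot: [3.14, 0.107, 0.001]
contact_force: [-0.9, -0.2, -3.3]
opening: 0.036
```

```bash
python3 st.py .5037 .1039 .0435 .068
```

```text
t 22.15 tcp [0.5037 0.1039 0.044 ] th 0.0678 tilt [0.0005 0.    ] F [-0.9 -0.2 -3.3] M [ 0.01 -0.01 -0.07] op 0.036 q1,6 [0.059 1.562]
units shift [ 0.    0.   -0.02] turn 0.0 rows>= 1
```

Emit:
{"fn": "carry_out", "kwargs": {"series": [[0,0,-0.06,0,0,0,0],[0,0,0,0,0,0,0]]}}

```text
t: 22.35
tool_pos: [0.5044, 0.1039, 0.044]
tool_rot: [3.14, 0.107, 0.002]
contact_force: [-3.0, -0.1, 5.6]
opening: 0.0361
```

```bash
python3 st.py .5037 .1039 .0435 .068
```

```text
t 22.35 tcp [0.5044 0.1039 0.044 ] th 0.0679 tilt [ 0.0013 -0.0001] F [-3.  -0.1  5.6] M [-0.1   0.46 -0.01] op 0.0361 q1,6 [0.059 1.562]
units shift [-0.03 -0.   -0.02] turn 0.0 rows>= 1
```

Emit:
{"fn": "carry_out", "kwargs": {"series": [[0.25,0.017,0,0,0,0,0],[0.25,0.017,0,0,0,0,0],[0.25,0.017,0,0,0,0,0],[0.25,0.017,0,0,0,0,0]]}}

```text
t: 22.75
tool_pos: [0.5297, 0.1056, 0.044]
tool_rot: [3.14, 0.107, 0.002]
contact_force: [-3.2, -1.0, 6.0]
opening: 0.0361
```

```bash
python3 st.py .6153 .1115 .044 .068
```

```text
t 22.75 tcp [0.5297 0.1056 0.044 ] th 0.0679 tilt [ 0.0013 -0.0001] F [-3.2 -1.   6. ] M [-0.18  0.47  0.05] op 0.0361 q1,6 [0.059 1.562]
units shift [3.42 0.24 0.  ] turn 0.0 rows>= 4
```

Emit:
{"fn": "carry_out", "kwargs": {"series": [[0.25,0.017,0,0,0,0,0],[0.25,0.017,0,0,0,0,0],[0.25,0.017,0,0,0,0,0],[0.25,0.017,0,0,0,0,0],[0.25,0.017,0,0,0,0,0],[0.25,0.017,0,0,0,0,0]]}}

```text
t: 23.35
tool_pos: [0.5654, 0.1077, 0.044]
tool_rot: [3.139, 0.107, -0.006]
contact_force: [-11.7, -3.3, 14.0]
opening: 0.0362
```

```bash
python3 st.py .6153 .1115 .044 .068
```

```text
t 23.35 tcp [0.5654 0.1077 0.044 ] th 0.0682 tilt [-0.004  -0.0014] F [-11.7  -3.3  14. ] M [-0.41  1.78  0.  ] op 0.0362 q1,6 [0.06  1.563]
units shift [ 1.99  0.15 -0.  ] turn -0.0 rows>= 2
```

Emit:
{"fn": "carry_out", "kwargs": {"series": [[0.25,0.017,0.03,0,0,0,0],[0.25,0.017,0.03,0,0,0,0],[0.25,0.017,0,0,0,0,0],[0.25,0.017,0,0,0,0,0]]}}

```text
t: 23.75
tool_pos: [0.5899, 0.1094, 0.0442]
tool_rot: [3.139, 0.107, -0.007]
contact_force: [-7.6, -1.8, 5.2]
opening: 0.0359
```

```bash
python3 st.py .6153 .1115 .044 .068
```

```text
t 23.75 tcp [0.5899 0.1094 0.0442] th 0.0682 tilt [-0.0043 -0.0012] F [-7.6 -1.8  5.2] M [-0.34  1.13  0.04] op 0.0359 q1,6 [0.06  1.563]
units shift [ 1.02  0.08 -0.01] turn -0.0 rows>= 2
```

Emit:
{"fn": "carry_out", "kwargs": {"series": [[0.25,0.017,0,0,0,0,0],[0.25,0.017,0,0,0,0,0],[0.25,0.017,0,0,0,0,0],[0.15,0.01,0,0,0,0,0],[0,0,0,0,0,0,0]]}}

```text
t: 24.25
tool_pos: [0.6145, 0.1114, 0.044]
tool_rot: [3.14, 0.107, 0.002]
contact_force: [1.3, -0.7, -0.8]
opening: 0.0359
```

```bash
python3 st.py .6153 .1115 .044 .068
```

```text
t 24.25 tcp [0.6145 0.1114 0.044 ] th 0.0678 tilt [0.0015 0.    ] F [ 1.3 -0.7 -0.8] M [-0.07 -0.13  0.03] op 0.0359 q1,6 [0.06  1.563]
units shift [ 0.03  0.01 -0.  ] turn 0.0 rows>= 1
```

Emit:
{"fn": "carry_out", "kwargs": {"series": [[0.06,0.004,0,0,0,0,0],[0.04,0.003,0,0,0,0,0],[0,0,0,0,0,0,0]]}}

```text
t: 24.55
tool_pos: [0.6155, 0.1113, 0.044]
tool_rot: [3.139, 0.107, -0.002]
contact_force: [-5.3, -1.9, 4.8]
opening: 0.0364
```

```bash
python3 st.py .6153 .1115 .044 .068;python3 - <<'E'
from st import *
S=ctrl.get_image("scene");save(S,"g2.png",(310,130,485,260),4)
E
```

```text
t 24.55 tcp [0.6155 0.1113 0.044 ] th 0.0682 tilt [-0.0015 -0.0006] F [-5.3 -1.9  4.8] M [-0.28  0.67  0.12] op 0.0364 q1,6 [0.06  1.563]
units shift [-0.01  0.01  0.  ] turn -0.0 rows>= 1
```

View pics/g2.png

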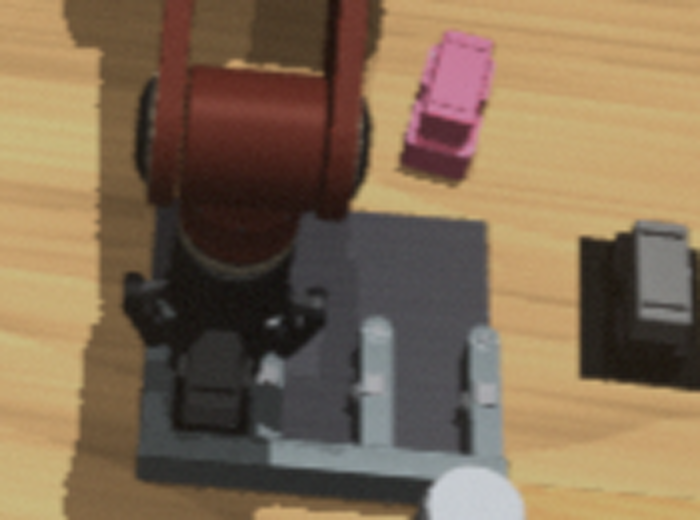

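Emit:
{"fn": "carry_out", "kwargs": {"series": [[0.08,0.005,0,0,0,0,0],[0,0,0,0,0,0,0]]}}

```text
t: 24.8
tool_pos: [0.6155, 0.1113, 0.0441]
tool_rot: [3.139, 0.107, -0.011]
contact_force: [-13.0, -2.6, 12.5]
opening: 0.0362
```

```bash
python3 st.py .6153 .1115 .044 .068
```

```text
t 24.8 tcp [0.6155 0.1113 0.0441] th 0.0683 tilt [-0.0069 -0.0011] F [-13.   -2.6  12.5] M [-0.48  1.83  0.08] op 0.0362 q1,6 [0.06  1.563]
units shift [-0.01  0.01 -0.  ] turn -0.0 rows>= 1
```

Emit:
{"fn": "carry_out", "kwargs": {"series": [[-0.1,-0.007,0,0,0,0,0],[-0.07,-0.005,0,0,0,0,0],[0,0,0,0,0,0,0],[0,0,0,0,0,0,0.7],[0,0,0,0,0,0,0.7],[0,0,0,0,0,0,0.7],[0,0,0,0,0,0,0.7],[0,0,0.4,0,0,0,0.7],[0,0,0.8,0,0,0,0.7],[0,0,0.9,0,0,0,0.7],[0,0,0.9,0,0,0,0.7],[0,0,0.9,0,0,0,0.7]]}}

```text
t: 26.0
tool_pos: [0.6139, 0.1114, 0.1431]
tool_rot: [-3.14, -0.107, -0.001]
contact_force: [0.2, -0.3, 0.4]
opening: 0.0599
```

Emit:
{"fn": "carry_out", "kwargs": {"series": [[0,-0.5,0.7,0,0,0,0.7],[0,-0.9,0.5,0,0,0,0.7],[0,-0.95,0.3,0,0,0,0.7],[-0.4,-0.95,0,0,0,0.1,0.7],[-0.4,-0.95,0,0,0,0.1,0.7],[-0.4,-0.95,0,0,0,0.1,0.7],[-0.4,-0.95,0,0,0,0.1,0.7],[0,0,0,0,0,0,0.7]]}}

```text
t: 26.8
tool_pos: [0.5728, -0.0453, 0.1792]
tool_rot: [3.136, 0.164, -0.0]
contact_force: [0.7, -0.5, 0.4]
opening: 0.0603
```

```bash
python3 look2.py k1 pack .496 -.198 .31 pack_bay .6126 .1114 .068
python3 - <<'E'
from st import *
S=ctrl.get_image("scene");save(S,"k2.png",(330,170,450,260),6)
for n in("ball1","ball2","ball3"):print(n,[(round(m["p"],2),m["rect"]) for m in ctrl.trace(S,n)])
E
```

```text
t 26.8 tcp [ 0.5728 -0.0453  0.1792] th 0.1043 tilt [-0.0002 -0.001 ] F [ 0.7 -0.5  0.4] M [ 0.04  0.02 -0.03] op 0.0603 q1,6 [-0.208  1.259]
pack top [ 0.4901 -0.1994  0.3068] 56 0.27
pack scene [ 0.4948 -0.1938  0.4254] 47 0.4
pack both [ 0.4961 -0.1977  0.3081] 96 0.28
pack_bay top [0.6107 0.1159 0.0046] 47 0.59
pack_bay scene [0.6132 0.1096 0.0691] 64 0.28
pack_bay both [0.612  0.1104 0.0951] 107 0.35
ball1 []
ball2 []
ball3 []
```

View pics/k2.png

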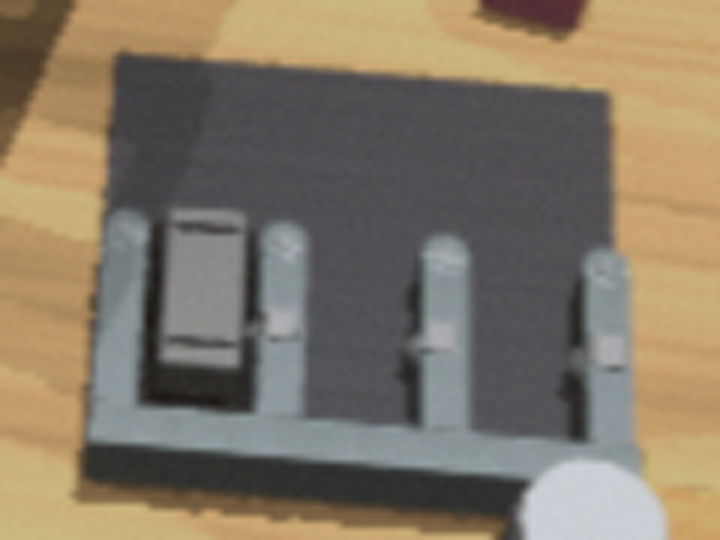

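View pics/k1_t.png

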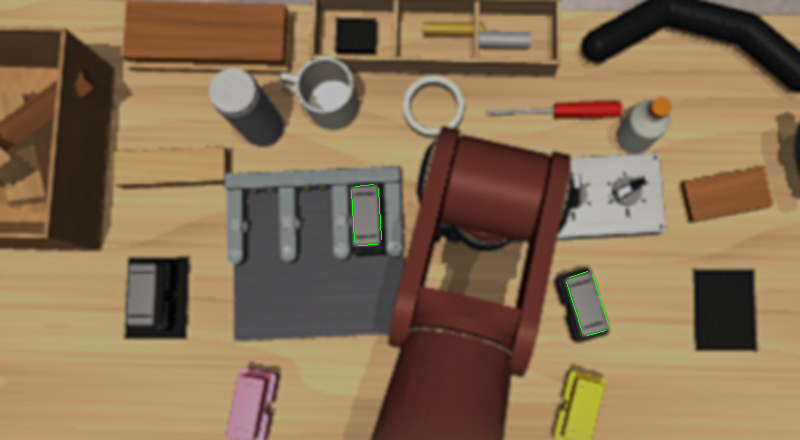

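```bash
python3 st.py .4965 -.198 .036 .308
```

```text
t 27.1 tcp [ 0.574  -0.0418  0.1789] th 0.1087 tilt [0.0001 0.0001] F [ 0.1  0.4 -0.4] M [0.02 0.02 0.04] op 0.0598 q1,6 [-0.202  1.26 ]
units shift [-3.1  -6.25 -5.72] turn 1.99 rows>= 7
```

Emit:
{"fn": "carry_out", "kwargs": {"series": [[-0.44,-0.9,0,0,0,0.29,0.7],[-0.44,-0.9,0,0,0,0.29,0.7],[-0.44,-0.9,0,0,0,0.29,0.7],[-0.44,-0.9,0,0,0,0.29,0.7],[-0.44,-0.9,-0.2,0,0,0.29,0.7],[-0.44,-0.9,-0.5,0,0,0.29,0.7],[-0.44,-0.85,-0.8,0,0,0.25,0.7],[0,0,-0.9,0,0,0,0.7],[0,0,-0.8,0,0,0,0.7],[0,0,-0.3,0,0,0,0.7],[0,0,0,0,0,0,0.7]]}}

```text
t: 28.2
tool_pos: [0.4962, -0.1977, 0.09]
tool_rot: [-3.103, -0.481, 0.003]
contact_force: [-0.4, -1.0, 0.7]
opening: 0.0598
```

```bash
python3 st.py .4965 -.198 .036 .308;  python3 - <<'E'
from st import *
S=ctrl.get_image("scene");save(S,"l1.png",(190,120,330,240),5)
E
```

```text
t 28.2 tcp [ 0.4962 -0.1977  0.09  ] th 0.3077 tilt [-0.0025  0.0015] F [-0.4 -1.   0.7] M [-0.05 -0.02  0.03] op 0.0598 q1,6 [-0.519  0.744]
units shift [ 0.01 -0.01 -2.16] turn 0.0 rows>= 3
```

View pics/l1.png

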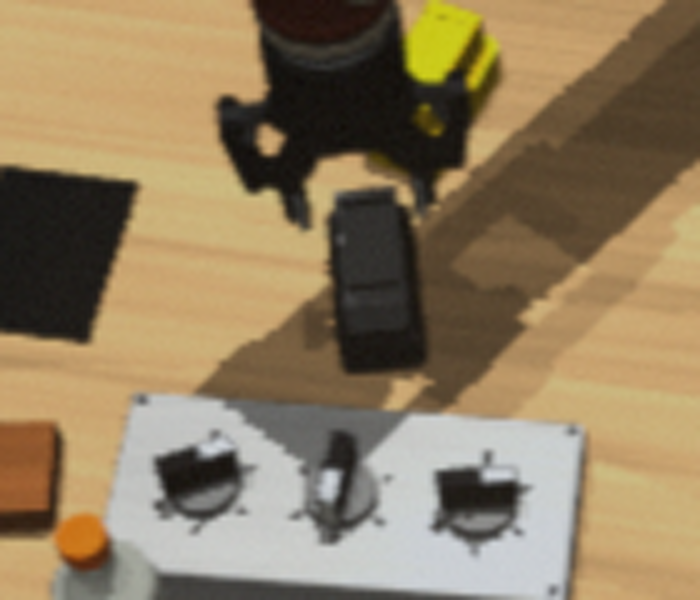

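Emit:
{"fn": "carry_out", "kwargs": {"series": [[0,0,-0.7,0,0,0,0.7],[0,0,-0.7,0,0,0,0.7],[0,0,-0.45,0,0,0,0.7],[0,0,-0.25,0,0,0,0.7],[0,0,0,0,0,0,0.7],[0,0,0,0,0,0,0],[0,0,0,0,0,0,0],[0,0,0,0,0,0,0],[0,0,0,0,0,0,0],[0,0,0,0,0,0,0]], "grip_force": 40}}

```text
t: 29.25
tool_pos: [0.4975, -0.1988, 0.04]
tool_rot: [3.104, 0.48, 0.002]
contact_force: [-0.5, 1.6, 5.8]
opening: 0.037
```

```bash
python3 st.py .4965 -.198 .036 .308
```

```text
t 29.25 tcp [ 0.4975 -0.1988  0.04  ] th 0.3068 tilt [ 0.0015 -0.0004] F [-0.5  1.6  5.8] M [ 0.31  0.08 -0.01] op 0.037 q1,6 [-0.519  0.744]
units shift [-0.04  0.03 -0.16] turn 0.01 rows>= 1
```

Emit:
{"fn": "carry_out", "kwargs": {"series": [[0,0,0,0,0,0,0],[0,0,0.3,0,0,0,0],[0,0,0.7,0,0,0,0],[0,0,0.9,0,0,0,0],[0,0,0.9,0,0,0,0],[0,0,0.9,0,0,0,0],[0,0,0.2,0,0,0,0],[0,0,0,0,0,0,0]], "grip_force": 100}}

```text
t: 30.05
tool_pos: [0.4967, -0.1988, 0.1364]
tool_rot: [3.104, 0.48, 0.001]
contact_force: [0.3, 0.2, -4.2]
opening: 0.0362
```

```bash
python3 st.py
python3 - <<'E'
from st import *
S=ctrl.get_image("scene");save(S,"l2.png",(190,120,330,240),5)
E
```

```text
t 30.05 tcp [ 0.4967 -0.1988  0.1364] th 0.3068 tilt [ 0.0005 -0.0006] F [ 0.3  0.2 -4.2] M [-0.   -0.01  0.04] op 0.0362 q1,6 [-0.52   0.744]
```

View pics/l2.png

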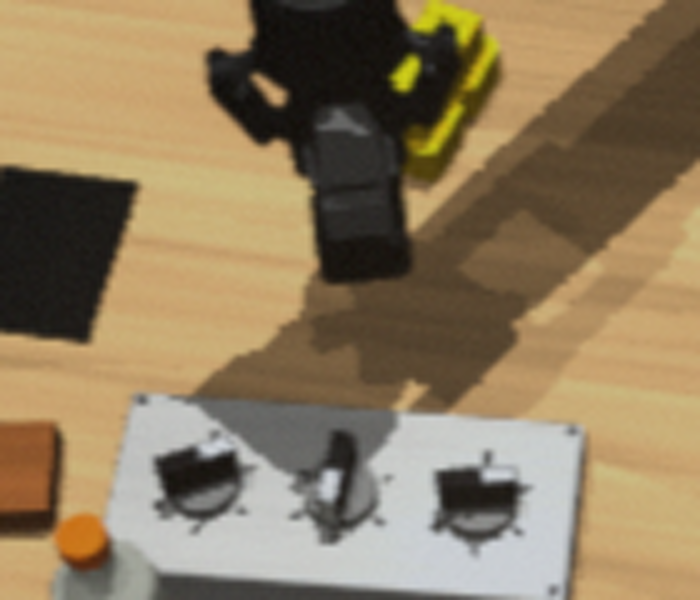

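Emit:
{"fn": "carry_out", "kwargs": {"series": [[0,0.6,0,0,0,-0.12,0],[0,0.9,0,0,0,-0.12,0],[0,0.95,0,0,0,-0.12,0],[0,0.95,0,0,0,-0.12,0],[0,0.95,0,0,0,-0.12,0],[0,0.95,0,0,0,-0.12,0],[0,0.95,0,0,0,-0.12,0],[0,0.95,0,0,0,-0.12,0],[-0.01,0.95,0,0,0,-0.12,0],[-0.01,0.95,0,0,0,-0.12,0],[-0.01,0.95,0,0,0,-0.12,0],[-0.01,0.95,0,0,0,-0.12,0]]}}

```text
t: 31.3
tool_pos: [0.4941, 0.0772, 0.1337]
tool_rot: [-3.131, -0.255, 0.007]
contact_force: [-0.3, -0.3, -5.0]
opening: 0.0357
```

Emit:
{"fn": "carry_out", "kwargs": {"series": [[-0.02,0.95,0,0,0,-0.12,0],[-0.02,0.95,0,0,0,-0.12,0],[-0.02,0.95,0,0,0,-0.12,0],[-0.02,0.95,-0.1,0,0,-0.12,0],[-0.02,0.95,-0.2,0,0,-0.12,0],[-0.02,0.95,-0.4,0,0,-0.12,0],[0,0.7,-0.6,0,0,-0.12,0],[0,0.3,-0.3,0,0,-0.1,0],[0,0,0,0,0,0,0],[0,0,0,0,0,0,0]]}}

```text
t: 32.3
tool_pos: [0.4923, 0.2431, 0.0955]
tool_rot: [3.139, 0.108, -0.003]
contact_force: [0.5, 0.1, -3.4]
opening: 0.0357
```

```bash
python3 st.py .4919 .2554 .0445 .068;python3 - <<'E'
from st import *
S=ctrl.get_image("scene");save(S,"m1.png",(310,130,485,260),4)
E
```

```text
t 32.3 tcp [0.4923 0.2431 0.0955] th 0.0689 tilt [-0.0016 -0.0011] F [ 0.5  0.1 -3.4] M [-0.02 -0.08  0.04] op 0.0357 q1,6 [0.323 1.826]
units shift [-0.02  0.49 -2.04] turn -0.01 rows>= 3
```

View pics/m1.png

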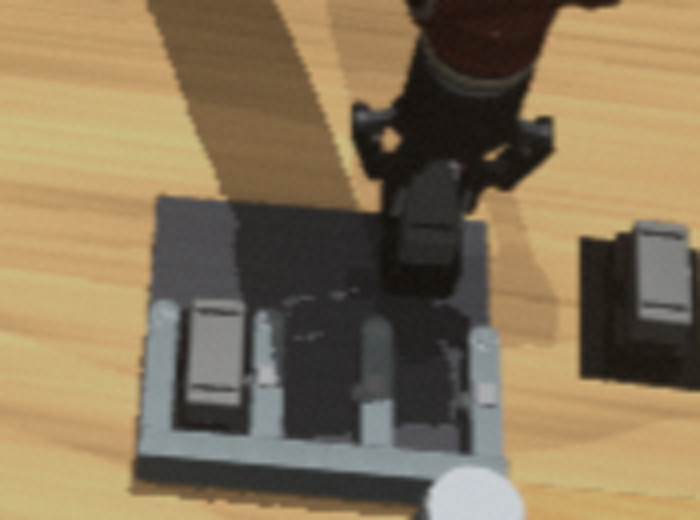

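Emit:
{"fn": "carry_out", "kwargs": {"series": [[0,0.3,-0.4,0,0,0,0],[0,0.19,-0.5,0,0,0,0],[0,0,-0.5,0,0,0,0],[0,0,-0.3,0,0,0,0],[0,0,-0.1,0,0,0,0],[0,0,0,0,0,0,0],[0,0,0,0,0,0,0]]}}

```text
t: 33.05
tool_pos: [0.4931, 0.2561, 0.0517]
tool_rot: [-3.14, -0.108, -0.001]
contact_force: [-0.6, 0.1, -3.9]
opening: 0.0354
```

```bash
python3 st.py .4919 .2554 .0435 .068
```

```text
t 33.05 tcp [0.4931 0.2561 0.0517] th 0.0686 tilt [0.0007 0.0002] F [-0.6  0.1 -3.9] M [ 0.05 -0.01  0.04] op 0.0354 q1,6 [0.345 1.847]
units shift [-0.05 -0.03 -0.33] turn -0.01 rows>= 1
```

Emit:
{"fn": "carry_out", "kwargs": {"series": [[-0.03,-0.02,-0.2,0,0,0,0],[-0.02,-0.01,-0.13,0,0,0,0],[0,0,-0.05,0,0,0,0],[0,0,0,0,0,0,0],[0,0,0,0,0,0,0]]}}

```text
t: 33.55
tool_pos: [0.4927, 0.2557, 0.0443]
tool_rot: [-3.139, -0.108, -0.003]
contact_force: [-3.4, -1.5, 6.4]
opening: 0.0359
```

```bash
python3 st.py .4919 .2554 .0435 .068
```

```text
t 33.55 tcp [0.4927 0.2557 0.0443] th 0.0689 tilt [0.0021 0.0004] F [-3.4 -1.5  6.4] M [-0.42  0.6  -0.09] op 0.0359 q1,6 [0.345 1.847]
units shift [-0.03 -0.01 -0.03] turn -0.01 rows>= 1
```

Emit:
{"fn": "carry_out", "kwargs": {"series": [[0.25,0.016,0,0,0,0,0],[0.25,0.016,0,0,0,0,0],[0.25,0.017,0,0,0,0,0],[0.25,0.017,0,0,0,0,0]]}}

```text
t: 33.95
tool_pos: [0.5178, 0.2576, 0.0443]
tool_rot: [-3.139, -0.108, -0.003]
contact_force: [-4.0, 0.0, 6.3]
opening: 0.0362
```

```bash
python3 st.py .6035 .2630 .044 .068
```

```text
t 33.95 tcp [0.5178 0.2576 0.0443] th 0.0689 tilt [0.0019 0.0008] F [-4.   0.   6.3] M [-0.28  0.62 -0.07] op 0.0362 q1,6 [0.333 1.835]
units shift [ 3.43  0.22 -0.01] turn -0.01 rows>= 4
```

Emit:
{"fn": "carry_out", "kwargs": {"series": [[0.25,0.016,0,0,0,0,0],[0.25,0.016,0,0,0,0,0],[0.25,0.017,0,0,0,0,0],[0.25,0.017,0,0,0,0,0],[0.25,0.017,0,0,0,0,0],[0.25,0.017,0.03,0,0,0,0],[0.25,0.017,0.03,0,0,0,0]]}}

```text
t: 34.65
tool_pos: [0.5592, 0.2596, 0.0444]
tool_rot: [3.138, 0.108, -0.006]
contact_force: [-7.7, -2.2, 3.3]
opening: 0.0365
```

```bash
python3 st.py .6035 .2630 .044 .068
```

```text
t 34.65 tcp [0.5592 0.2596 0.0444] th 0.0691 tilt [-0.0039 -0.0015] F [-7.7 -2.2  3.3] M [-0.49  1.04 -0.03] op 0.0365 q1,6 [0.314 1.816]
units shift [ 1.77  0.13 -0.02] turn -0.01 rows>= 2
```

Emit:
{"fn": "carry_out", "kwargs": {"series": [[0.25,0.017,0,0,0,0,0],[0.25,0.017,0,0,0,0,0],[0.25,0.017,0,0,0,0,0]]}}

```text
t: 34.95
tool_pos: [0.5782, 0.2609, 0.0443]
tool_rot: [3.138, 0.109, -0.005]
contact_force: [-8.0, -2.0, 4.9]
opening: 0.0358
```

```bash
python3 st.py .6035 .2630 .044 .068
```

```text
t 34.95 tcp [0.5782 0.2609 0.0443] th 0.0693 tilt [-0.0032 -0.0014] F [-8.  -2.   4.9] M [-0.57  1.04  0.03] op 0.0358 q1,6 [0.307 1.809]
units shift [ 1.01  0.08 -0.01] turn -0.01 rows>= 2
```

Emit:
{"fn": "carry_out", "kwargs": {"series": [[0.25,0.017,0,0,0,0,0],[0.25,0.017,0,0,0,0,0],[0.25,0.017,0,0,0,0,0],[0.12,0.008,0,0,0,0,0],[0,0,0,0,0,0,0]]}}

```text
t: 35.45
tool_pos: [0.6021, 0.2629, 0.0443]
tool_rot: [-3.139, -0.108, -0.004]
contact_force: [1.4, 0.4, 1.1]
opening: 0.0358
```

```bash
python3 st.py .6035 .2630 .044 .068
```

```text
t 35.45 tcp [0.6021 0.2629 0.0443] th 0.0686 tilt [0.0025 0.0006] F [1.4 0.4 1.1] M [-0.15 -0.07  0.  ] op 0.0358 q1,6 [0.299 1.801]
units shift [ 0.06  0.   -0.01] turn -0.01 rows>= 1
```

Pulled into the notch (+1.4 N). Pressing on to the back stop to confirm.

Emit:
{"fn": "carry_out", "kwargs": {"series": [[0.06,0.004,0,0,0,0,0],[0.06,0.004,0,0,0,0,0],[0.06,0.004,0,0,0,0,0],[0,0,0,0,0,0,0]]}}

```text
t: 35.85
tool_pos: [0.6041, 0.2629, 0.0443]
tool_rot: [3.139, 0.109, -0.005]
contact_force: [-8.1, -1.1, 9.5]
opening: 0.036
```

```bash
python3 st.py .6035 .2630 .044 .068
```

```text
t 35.85 tcp [0.6041 0.2629 0.0443] th 0.0697 tilt [-0.0033 -0.0011] F [-8.1 -1.1  9.5] M [-0.44  1.08  0.1 ] op 0.036 q1,6 [0.298 1.799]
units shift [-0.02  0.   -0.01] turn -0.02 rows>= 1
```

Emit:
{"fn": "carry_out", "kwargs": {"series": [[-0.08,-0.005,0,0,0,0,0],[-0.07,-0.005,0,0,0,0,0],[0,0,0,0,0,0,0],[0,0,0,0,0,0,0.7],[0,0,0,0,0,0,0.7],[0,0,0,0,0,0,0.7],[0,0,0,0,0,0,0.7],[0,0,0.4,0,0,0,0.7],[0,0,0.8,0,0,0,0.7],[0,0,0.9,0,0,0,0.7],[0,0,0.9,0,0,0,0.7],[0,0,0.9,0,0,0,0.7]]}}

```text
t: 37.05
tool_pos: [0.6016, 0.2628, 0.1426]
tool_rot: [-3.139, -0.108, -0.001]
contact_force: [-0.4, 0.1, 0.2]
opening: 0.0597
```

Emit:
{"fn": "carry_out", "kwargs": {"series": [[0,-0.5,0.7,0,0,0,0.7],[-0.4,-0.9,0.5,0,0,0,0.7],[-0.5,-0.95,0.3,0,0,0,0.7],[-0.6,-0.95,0,0,0,0,0.7],[-0.6,-0.95,0,0,0,0,0.7],[-0.6,-0.95,0,0,0,0,0.7],[-0.6,-0.95,0,0,0,0,0.7],[-0.6,-0.95,0,0,0,0,0.7],[-0.6,-0.95,0,0,0,0,0.7],[-0.5,-0.95,0,0,0,0,0.7],[0,-0.95,0,0,0,0,0.7],[0,-0.5,0,0,0,0,0.7]]}}

```text
t: 38.25
tool_pos: [0.476, -0.0004, 0.1788]
tool_rot: [3.139, 0.105, 0.001]
contact_force: [0.9, 1.1, 0.6]
opening: 0.0598
```

```bash
python3 look2.py n1 pack_bay .602 .263 .068 pack_bay .6126 .1114 .068 pack_mat .495 .417 .02
python3 - <<'E'
from st import *
S=ctrl.get_image("scene");save(S,"n2.png",(330,170,450,260),6)
T=ctrl.get_image("top");save(T,"n3.png",(330,145,460,220),6)
save(T,"n4.png",(205,155,330,260),6);save(S,"n5.png",(200,180,320,260),6)
E
```

```text
t 38.25 tcp [ 4.760e-01 -4.000e-04  1.788e-01] th 0.0669 tilt [ 0.0007 -0.0005] F [0.9 1.1 0.6] M [-0.03 -0.05  0.01] op 0.0598 q1,6 [-0.157  1.347]
pack_bay top [0.6006 0.2647 0.0618] 57 0.67
pack_bay scene [0.6022 0.2632 0.0597] 61 0.37
pack_bay both [0.6018 0.2639 0.0547] 126 0.56
pack_bay top [0.6109 0.1119 0.1405] 57 0.44
pack_bay scene [0.6132 0.1097 0.0684] 64 0.27
pack_bay both [0.6117 0.1124 0.1784] 103 0.51
pack_mat top [0.4945 0.4168 0.0237] 64 0.25
pack_mat scene [0.4965 0.4166 0.1553] 52 0.44
pack_mat both [0.4952 0.4168 0.0226] 111 0.38
```

View pics/n2.png

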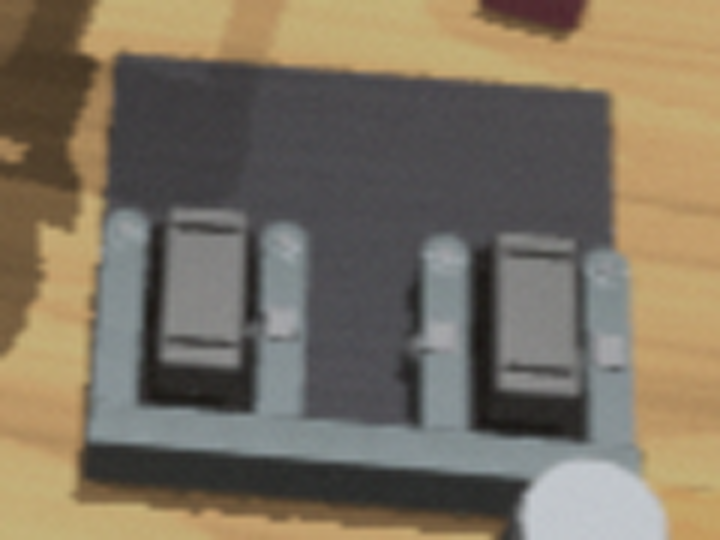

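View pics/n3.png

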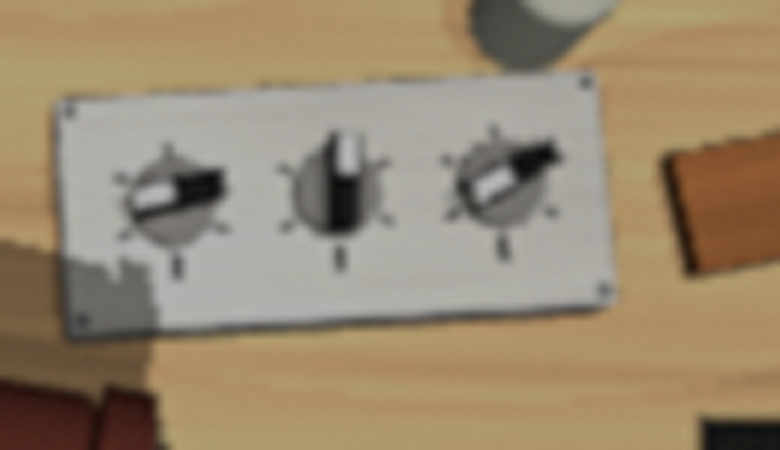

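View pics/n1_t.png

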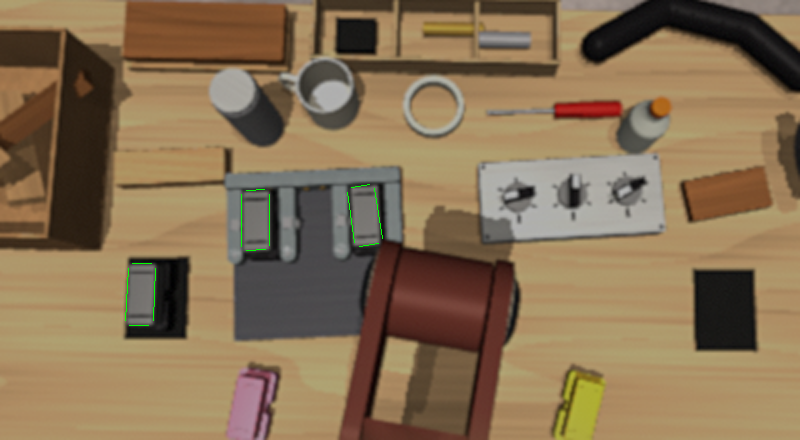

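View pics/n5.png

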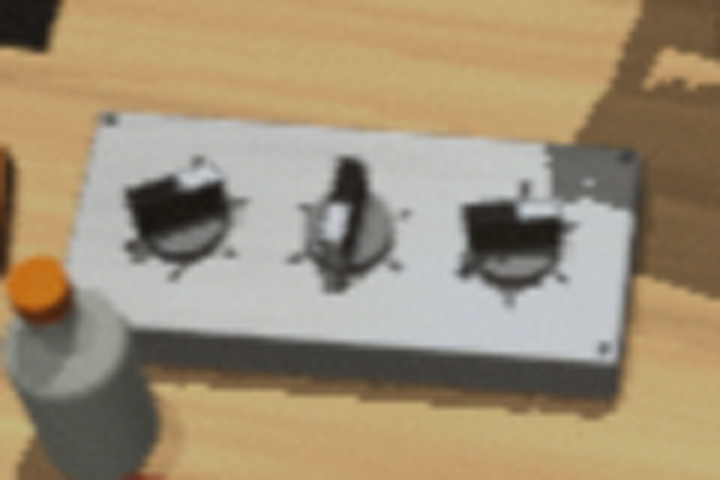

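Run:
```python
from fit import *
T=ctrl.get_image("top");S=ctrl.get_image("scene")
P=np.array([.65,-.1805,.0807])
for n in("dial_left_grip","dial_middle_grip","dial_right_grip"):
    for nm,im in(("T",T),("S",S)):
        print(n,nm,[(p,ray(im,c,.064)[:2].round(4)) for p,c in marks(im,n)])
for u in((172,200),(337,190),(503,183)):
    px=(np.array(u)+.5)/6-.5+[330,145];print("disc top",ray(T,px,.051)[:2].round(4))
for a,b in (((222,183),(133,205)),((348,130),(343,235)),((463,203),(558,150))):
    r=[ray(T,(np.array(u)+.5)/6-.5+[330,145],.077)[:2] for u in(a,b)]
    print("bar top center",((r[0]+r[1])/2).round(4),"len",np.linalg.norm(r[1]-r[0]).round(4),"ang",np.degrees(np.arctan2(*(r[0]-r[1])[::-1])).round(1))
# scene discs n5 scale6 offset 200,180
for u in((515,245),(350,235),(185,225)):
    px=(np.array(u)+.5)/6-.5+[200,180];print("scene disc",ray(S,px,.051)[:2].round(4))
for nm,im in(("T",T),("S",S)): print("glue",nm,[(p,ray(im,c,0)[:2].round(3)) for p,c in marks(im,"glue")])
for nm,im,c in (("o",T,(335,150,490,260)),):
    f=im["frame"].copy()
```

```text
dial_left_grip T [(0.52, array([ 0.6515, -0.1003]))]
dial_left_grip S [(0.73, array([0.7832, 0.2578])), (0.59, array([ 0.6477, -0.1102]))]
dial_middle_grip T [(0.66, array([ 0.6514, -0.1686])), (0.17, array([0.7345, 0.2638]))]
dial_middle_grip S [(0.65, array([ 0.6506, -0.1772])), (0.42, array([0.7858, 0.2634]))]
dial_right_grip T [(0.47, array([ 0.6503, -0.2611]))]
dial_right_grip S [(0.66, array([ 0.659 , -0.2517]))]
disc top [ 0.6455 -0.1008]
disc top [ 0.652  -0.1786]
disc top [ 0.6571 -0.2571]
bar top center [ 0.6433 -0.101 ] len 0.0424 ang -74.7
bar top center [ 0.6505 -0.1783] len 0.0493 ang -2.6
bar top center [ 0.6549 -0.2543] len 0.051 ang 120.4
scene disc [ 0.65   -0.1027]
scene disc [ 0.6572 -0.1791]
scene disc [ 0.6645 -0.2559]
glue T [(0.89, array([ 0.744, -0.277]))]
glue S [(0.92, array([ 0.748, -0.274])), (0.73, array([ 0.615, -0.118])), (0.66, array([0.578, 0.27 ]))]
```

```bash
python3 st.py .645 -.102 .15 1.84
```

```text
t 38.95 tcp [0.4765 0.0017 0.1783] th 0.0693 tilt [-0.0001  0.0001] F [ 0.4 -0.5  0. ] M [-0.04  0.02  0.  ] op 0.0596 q1,6 [-0.153  1.349]
units shift [ 6.74 -4.15 -1.13] turn 17.71 rows>= 18
```

Emit:
{"fn": "carry_out", "kwargs": {"series": [[0.2,-0.1,0,0,0,0.9,0.45],[0.4,-0.25,0,0,0,0.95,0.45],[0.4,-0.25,0,0,0,0.95,0.45],[0.4,-0.25,0,0,0,0.95,0.45],[0.4,-0.25,0,0,0,0.95,0.45],[0.4,-0.25,0,0,0,0.95,0.45],[0.4,-0.25,0,0,0,0.95,0.45],[0.4,-0.25,0,0,0,0.95,0.45],[0.4,-0.25,0,0,0,0.95,0.45],[0.4,-0.25,0,0,0,0.95,0.45],[0.4,-0.25,0,0,0,0.95,0.45],[0.4,-0.25,0,0,0,0.95,0.45]]}}

```text
t: 40.15
tool_pos: [0.5919, -0.07, 0.1782]
tool_rot: [-2.586, -1.784, 0.0]
contact_force: [-0.4, 0.7, 0.3]
opening: 0.0385
```

Emit:
{"fn": "carry_out", "kwargs": {"series": [[0.4,-0.25,0,0,0,0.95,0.45],[0.4,-0.25,0,0,0,0.95,0.45],[0.4,-0.25,-0.2,0,0,0.95,0.45],[0.4,-0.25,-0.3,0,0,0.95,0.45],[0.3,-0.2,-0.3,0,0,0.95,0.45],[0.2,-0.1,0,0,0,0.95,0.45],[0,0,0,0,0,0.4,0.45],[0,0,0,0,0,0,0.45]]}}

```text
t: 40.95
tool_pos: [0.6441, -0.1023, 0.1579]
tool_rot: [-1.936, -2.474, 0.0]
contact_force: [-0.2, 0.7, 0.0]
opening: 0.0382
```

```bash
python3 st.py .645 -.102 .060 1.84
```

```text
t 40.95 tcp [ 0.6441 -0.1023  0.1579] th 1.8136 tilt [-0.0005  0.0002] F [-0.2  0.7  0. ] M [ 0.02 -0.02  0.03] op 0.0382 q1,6 [-0.272 -0.514]
units shift [ 0.04  0.01 -3.92] turn 0.26 rows>= 4
```

Emit:
{"fn": "carry_out", "kwargs": {"series": [[0.04,0.01,-0.6,0,0,0.26,0.45],[0,0,-0.8,0,0,0,0.45],[0,0,-0.8,0,0,0,0.45],[0,0,-0.8,0,0,0,0.45],[0,0,-0.5,0,0,0,0.45],[0,0,-0.2,0,0,0,0.45],[0,0,0,0,0,0,0.45]]}}

```text
t: 41.65
tool_pos: [0.6445, -0.1018, 0.0648]
tool_rot: [-1.902, -2.498, 0.001]
contact_force: [-0.9, -0.8, 0.0]
opening: 0.0386
```

```bash
python3 st.py .645 -.102 .060 1.84
python3 - <<'E'
from st import *
S=ctrl.get_image("scene");save(S,"p1.png",(200,150,330,260),5.5)
E
```

```text
t 41.65 tcp [ 0.6445 -0.1018  0.0648] th 1.8399 tilt [-0.0016  0.0005] F [-0.9 -0.8  0. ] M [ 0.02 -0.02 -0.04] op 0.0386 q1,6 [-0.271 -0.54 ]
units shift [ 0.02 -0.01 -0.19] turn 0.0 rows>= 1
```

View pics/p1.png

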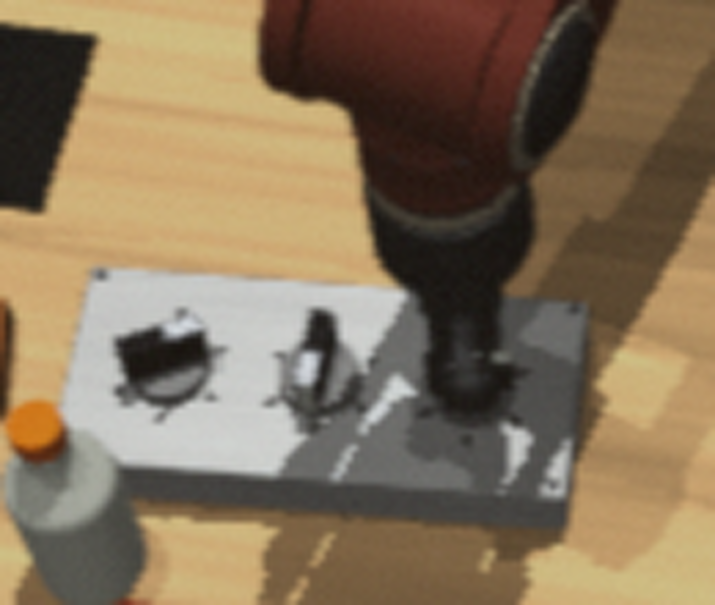

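Lowering slightly, then gripping gently.

Emit:
{"fn": "carry_out", "kwargs": {"series": [[0.02,0,-0.2,0,0,0,0.45],[0,0,0,0,0,0,0.45],[0,0,0,0,0,0,0],[0,0,0,0,0,0,0],[0,0,0,0,0,0,0],[0,0,0,0,0,0,0],[0,0,0,0,0,0,0],[0,0,0,0,0,0,0]], "grip_force": 30}}

```text
t: 42.5
tool_pos: [0.6461, -0.1021, 0.0614]
tool_rot: [1.903, 2.498, 0.001]
contact_force: [1.5, 0.6, 2.5]
opening: 0.0108
```

```bash
python3 st.py .645 -.102 .060 1.84
```

```text
t 42.5 tcp [ 0.6461 -0.1021  0.0614] th 1.8398 tilt [ 0.0013 -0.0001] F [1.5 0.6 2.5] M [ 0.14 -0.19  0.03] op 0.0108 q1,6 [-0.27 -0.54]
units shift [-0.04  0.   -0.06] turn 0.0 rows>= 1
```

Emit:
{"fn": "carry_out", "kwargs": {"series": [[0,0,0,0,0,-0.5,0],[0,0,0,0,0,-0.8,0],[0,0,0,0,0,-0.8,0],[0,0,0,0,0,-0.8,0],[0,0,0,0,0,-0.8,0],[0,0,0,0,0,-0.8,0],[0,0,0,0,0,-0.8,0],[0,0,0,0,0,-0.8,0]], "grip_force": 40}}

```text
t: 43.3
tool_pos: [0.646, -0.102, 0.0615]
tool_rot: [2.568, 1.808, 0.001]
contact_force: [1.3, 0.7, 2.8]
opening: 0.0107
```

```bash
python3 st.py .646 -.102 .060 .0807
```

```text
t 43.3 tcp [ 0.646  -0.102   0.0615] th 1.2266 tilt [ 0.0012 -0.0001] F [1.3 0.7 2.8] M [ 0.19 -0.15  0.06] op 0.0107 q1,6 [-0.27   0.074]
units shift [-0.    0.   -0.06] turn -11.46 rows>= 12
```

Emit:
{"fn": "carry_out", "kwargs": {"series": [[0,0,0,0,0,-0.9,0],[0,0,0,0,0,-0.95,0],[0,0,0,0,0,-0.95,0],[0,0,0,0,0,-0.95,0],[0,0,0,0,0,-0.95,0],[0,0,0,0,0,-0.95,0],[0,0,0,0,0,-0.95,0],[0,0,0,0,0,-0.95,0],[0,0,0,0,0,-0.95,0],[0,0,0,0,0,-0.95,0],[0,0,0,0,0,-0.95,0],[0,0,0,0,0,-0.95,0]]}}

```text
t: 44.5
tool_pos: [0.646, -0.102, 0.0614]
tool_rot: [-3.138, -0.143, -0.002]
contact_force: [0.2, 0.9, 1.8]
opening: 0.0107
```

```bash
python3 st.py .646 -.102 .060 .0807
```

```text
t 44.5 tcp [ 0.646  -0.102   0.0614] th 0.0909 tilt [0.001  0.0001] F [0.2 0.9 1.8] M [ 0.22 -0.18  0.03] op 0.0107 q1,6 [-0.27   1.209]
units shift [ 0.   -0.   -0.06] turn -0.1 rows>= 1
```

Emit:
{"fn": "carry_out", "kwargs": {"series": [[0,0,0,0,0,-0.1,0],[0,0,0,0,0,0,0],[0,0,0,0,0,0,0.45],[0,0,0,0,0,0,0.45],[0,0,0,0,0,0,0.45],[0,0,0.4,0,0,0,0.45],[0,0,0.8,0,0,0,0.45],[0,0,0.9,0,0,0,0.45],[0,0,0.9,0,0,0,0.45],[0,0,0.5,0,0,0,0.45],[0,0,0,0,0,0,0.45]]}}

```text
t: 45.6
tool_pos: [0.6471, -0.1025, 0.1515]
tool_rot: [3.137, 0.133, 0.008]
contact_force: [0.2, -0.3, -0.9]
opening: 0.0384
```

```bash
python3 st.py .652 -.1797 .060 0.05
python3 - <<'E'
from st import *
S=ctrl.get_image("scene");save(S,"p2.png",(200,150,330,260),5.5)
E
```

```text
t 45.6 tcp [ 0.6471 -0.1025  0.1515] th 0.085 tilt [ 0.005  -0.0014] F [ 0.2 -0.3 -0.9] M [-0.01 -0.03  0.04] op 0.0384 q1,6 [-0.271  1.215]
units shift [ 0.2  -3.09 -3.66] turn -0.35 rows>= 4
```

View pics/p2.png

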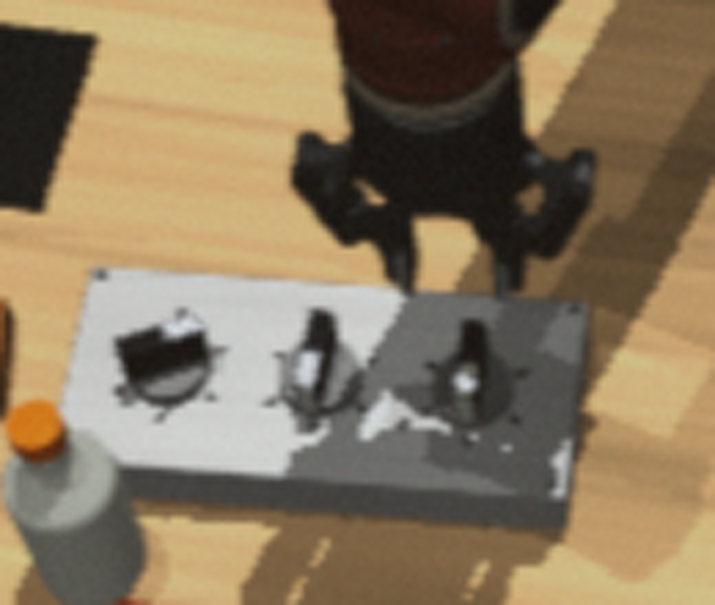

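Emit:
{"fn": "carry_out", "kwargs": {"series": [[0.05,-0.6,0,0,0,-0.1,0.45],[0.05,-0.9,0,0,0,-0.1,0.45],[0.05,-0.9,0,0,0,-0.1,0.45],[0.05,-0.6,-0.4,0,0,-0.1,0.45],[0,-0.09,-0.8,0,0,0,0.45],[0,0,-0.8,0,0,0,0.45],[0,0,-0.7,0,0,0,0.45],[0,0,-0.4,0,0,0,0.45],[0,0,0,0,0,0,0.45]]}}

```text
t: 46.55
tool_pos: [0.6488, -0.1787, 0.0676]
tool_rot: [-3.139, -0.07, 0.007]
contact_force: [0.2, -0.1, -0.7]
opening: 0.0383
```

```bash
python3 st.py .652 -.1797 .060 0.04
python3 - <<'E'
from st import *
S=ctrl.get_image("scene");save(S,"p3.png",(200,150,330,260),5.5)
E
```

```text
t 46.55 tcp [ 0.6488 -0.1787  0.0676] th 0.0448 tilt [-0.0047  0.0019] F [ 0.2 -0.1 -0.7] M [0.05 0.03 0.04] op 0.0383 q1,6 [-0.379  1.147]
units shift [ 0.13 -0.04 -0.3 ] turn -0.05 rows>= 1
```

View pics/p3.png

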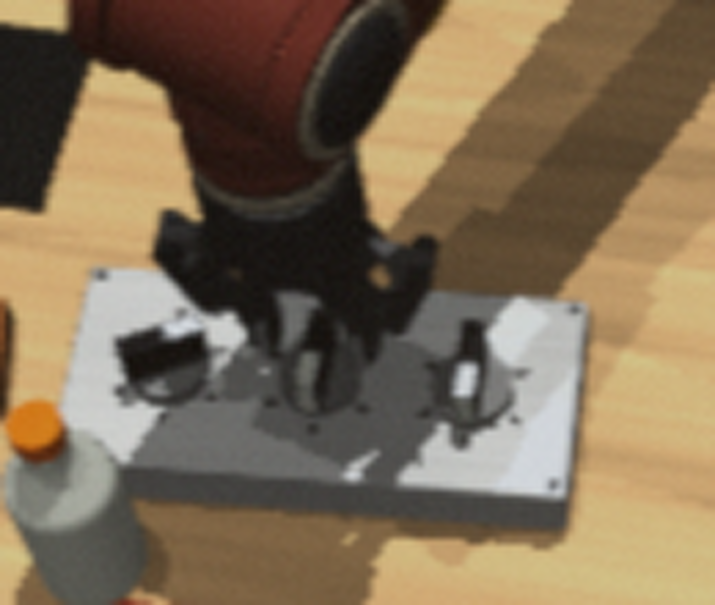

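Emit:
{"fn": "carry_out", "kwargs": {"series": [[0.08,-0.03,-0.2,0,0,0,0.45],[0.04,0,-0.05,0,0,0,0.45],[0,0,0,0,0,0,0.45],[0,0,0,0,0,0,0],[0,0,0,0,0,0,0],[0,0,0,0,0,0,0],[0,0,0,0,0,0,0],[0,0,0,0,0,0,0]], "grip_force": 30}}

```text
t: 47.4
tool_pos: [0.6538, -0.1798, 0.0652]
tool_rot: [-3.14, -0.071, -0.001]
contact_force: [-0.6, 2.6, 3.3]
opening: 0.0111
```

```bash
python3 st.py .652 -.1797 .060 2.175
```

```text
t 47.4 tcp [ 0.6538 -0.1798  0.0652] th 0.0449 tilt [0.0006 0.0004] F [-0.6  2.6  3.3] M [ 0.48  0.16 -0.  ] op 0.0111 q1,6 [-0.378  1.147]
units shift [-0.07  0.   -0.21] turn 21.3 rows>= 22
```

Emit:
{"fn": "carry_out", "kwargs": {"series": [[-0.03,0,0,0,0,0.5,0],[-0.03,0,0,0,0,0.9,0],[0,0,0,0,0,0.95,0],[0,0,0,0,0,0.95,0],[0,0,0,0,0,0.95,0],[0,0,0,0,0,0.95,0],[0,0,0,0,0,0.95,0],[0,0,0,0,0,0.95,0],[0,0,0,0,0,0.95,0],[0,0,0,0,0,0.95,0],[0,0,0,0,0,0.95,0],[0,0,0,0,0,0.95,0]], "grip_force": 40}}

```text
t: 48.6
tool_pos: [0.6529, -0.1785, 0.0652]
tool_rot: [-2.645, -1.693, -0.005]
contact_force: [0.5, 5.9, 4.1]
opening: 0.0107
```

```bash
python3 st.py .652 -.1797 .060 2.175
```

```text
t 48.6 tcp [ 0.6529 -0.1785  0.0652] th 1.1386 tilt [0.0019 0.0026] F [0.5 5.9 4.1] M [ 1.03 -0.11 -0.05] op 0.0107 q1,6 [-0.378  0.053]
units shift [-0.04 -0.05 -0.21] turn 10.36 rows>= 11
```

Emit:
{"fn": "carry_out", "kwargs": {"series": [[0,0.05,0,0,0,0.9,0],[0,0,0,0,0,0.95,0],[0,0,0,0,0,0.95,0],[0,0,0,0,0,0.95,0],[0,0,0,0,0,0.95,0],[0,0,0,0,0,0.95,0],[0,0,0,0,0,0.95,0],[0,0,0,0,0,0.95,0],[0,0,0,0,0,0.95,0],[0,0,0,0,0,0.95,0],[0,0,0,0,0,0.8,0],[0,0,0,0,0,0,0]]}}

```text
t: 49.8
tool_pos: [0.6516, -0.1786, 0.0652]
tool_rot: [-1.478, -2.77, 0.0]
contact_force: [-4.8, 2.7, 6.1]
opening: 0.0107
```

```bash
python3 st.py .652 -.1797 .060 2.175
```

```text
t 49.8 tcp [ 0.6516 -0.1786  0.0652] th 2.1612 tilt [-0.0015  0.0005] F [-4.8  2.7  6.1] M [0.47 0.64 0.09] op 0.0107 q1,6 [-0.378 -0.968]
units shift [ 0.02 -0.05 -0.21] turn 0.14 rows>= 1
```

Emit:
{"fn": "carry_out", "kwargs": {"series": [[-0.04,0,0,0,0,0.14,0],[-0.04,0,0,0,0,0,0],[0,0,0,0,0,0,0]]}}

```text
t: 50.1
tool_pos: [0.6514, -0.1786, 0.0652]
tool_rot: [1.46, 2.778, 0.003]
contact_force: [3.9, 3.1, 1.1]
opening: 0.0109
```

```bash
python3 st.py .652 -.1797 .060 2.175
```

```text
t 50.1 tcp [ 0.6514 -0.1786  0.0652] th 2.1737 tilt [0.0037 0.    ] F [3.9 3.1 1.1] M [ 0.57 -0.66  0.  ] op 0.0109 q1,6 [-0.378 -0.982]
units shift [ 0.03 -0.05 -0.21] turn 0.01 rows>= 1
```

Angle is on target. Release, rise, and check.

Emit:
{"fn": "carry_out", "kwargs": {"series": [[0.03,0.02,0,0,0,0,0],[0,0,0,0,0,0,0.45],[0,0,0,0,0,0,0.45],[0,0,0,0,0,0,0.45],[0,0,0.4,0,0,0,0.45],[0,0,0.8,0,0,0,0.45],[0,0,0.9,0,0,0,0.45],[0,0,0.9,0,0,0,0.45],[0,0,0.5,0,0,0,0.45],[0,0,0,0,0,0,0.45]]}}

```text
t: 51.1
tool_pos: [0.6522, -0.179, 0.1553]
tool_rot: [1.459, 2.776, 0.001]
contact_force: [0.6, 1.2, -0.0]
opening: 0.0383
```

```bash
python3 st.py .6575 -.2565 .064 2.1
python3 - <<'E'
from st import *
S=ctrl.get_image("scene");save(S,"p4.png",(180,130,330,260),5)
f=S["frame"].copy()
for z in(0,.1,.15):
    print(z,proj(S,[.746,-.276,z]).round(1))
print(marks(S,"glue"),[ (m["p"],m["rect"]) for m in ctrl.trace(S,"glue")])
T=ctrl.get_image("top");print([ (m["p"],np.array(m["rect"])*[640,400,640,400]) for m in ctrl.trace(T,"glue")])
save(T,"p5.png",(330,120,460,220),6)
E
```

```text
t 51.1 tcp [ 0.6522 -0.179   0.1553] th 2.1737 tilt [ 0.0047 -0.002 ] F [ 0.6  1.2 -0. ] M [-0.06 -0.02 -0.03] op 0.0383 q1,6 [-0.378 -0.981]
units shift [ 0.21 -3.1  -3.65] turn -0.74 rows>= 4
0 [218.8 250.1]
0.1 [211.8 234. ]
0.15 [208.  225.1]
[(0.66, array([219.072, 252.6  ])), (0.34, array([375.808, 290.4  ])), (0.29, array([365.888, 223.6  ]))] [(0.55, [0.3134, 0.5615, 0.0433, 0.0845])]
[]
```

View pics/p4.png

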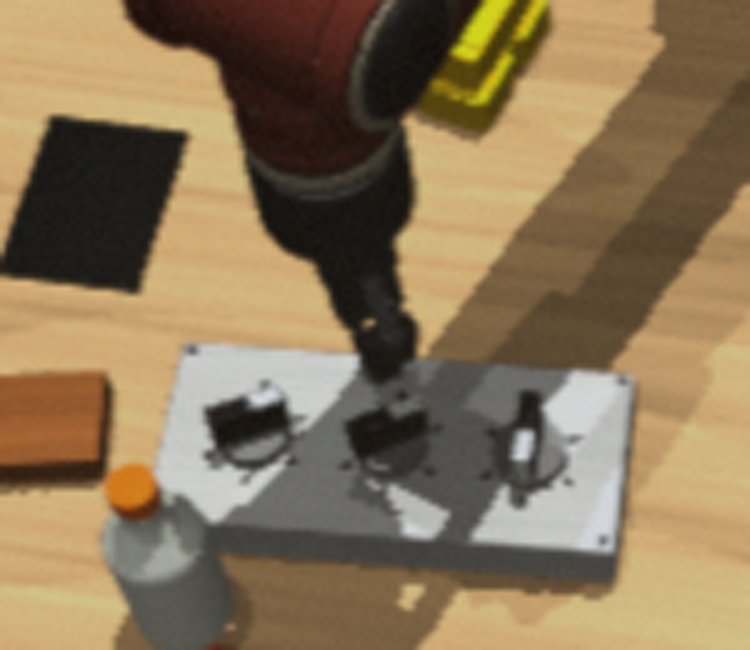

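View pics/p5.png

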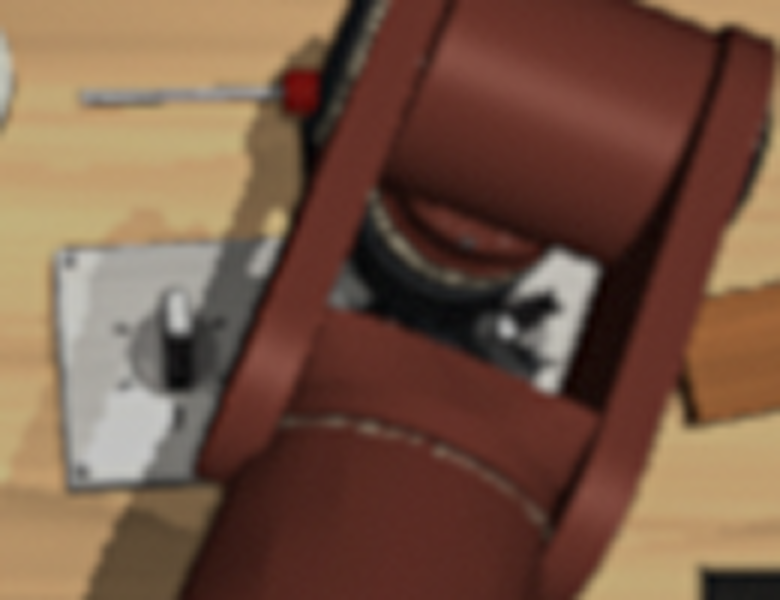

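Emit:
{"fn": "carry_out", "kwargs": {"series": [[0.05,-0.6,0,0,0,-0.2,0.45],[0.05,-0.9,0,0,0,-0.2,0.45],[0.05,-0.9,0,0,0,-0.2,0.45],[0.05,-0.6,-0.3,0,0,-0.14,0.45],[0.02,-0.12,-0.7,0,0,0,0.45],[0,0,-0.8,0,0,0,0.45],[0,0,-0.6,0,0,0,0.45],[0,0,-0.4,0,0,0,0.45],[0,0,0,0,0,0,0.45]]}}

```text
t: 52.25
tool_pos: [0.6548, -0.2552, 0.0789]
tool_rot: [-1.561, -2.721, 0.0]
contact_force: [-0.3, 1.1, -0.1]
opening: 0.0384
```

```bash
python3 st.py .658 -.2570 .064 2.1
python3 - <<'E'
from st import *
S=ctrl.get_image("scene");save(S,"p6.png",(180,130,330,260),5)
E
```

```text
t 52.25 tcp [ 0.6548 -0.2552  0.0789] th 2.1002 tilt [-0.0042  0.0023] F [-0.3  1.1 -0.1] M [0.02 0.06 0.  ] op 0.0384 q1,6 [-0.477 -1.007]
units shift [ 0.13 -0.07 -0.6 ] turn -0.0 rows>= 1
```

View pics/p6.png

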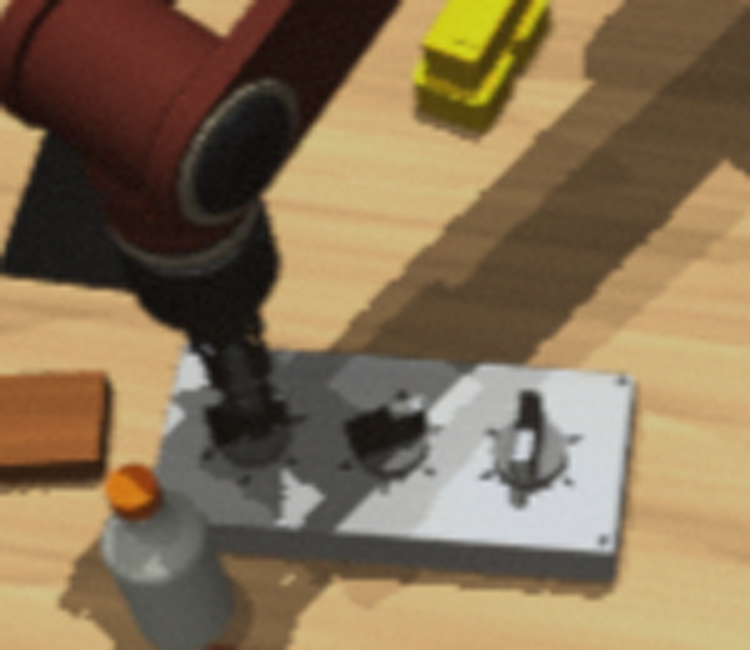

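Lower to about 0.067 and close.

Emit:
{"fn": "carry_out", "kwargs": {"series": [[0.08,-0.05,-0.25,0,0,0,0.45],[0.03,-0.02,-0.2,0,0,0,0.45],[0,0,0,0,0,0,0.45],[0,0,0,0,0,0,0],[0,0,0,0,0,0,0],[0,0,0,0,0,0,0],[0,0,0,0,0,0,0],[0,0,0,0,0,0,0]], "grip_force": 30}}

```text
t: 53.1
tool_pos: [0.659, -0.2583, 0.0713]
tool_rot: [1.563, 2.725, -0.0]
contact_force: [-2.4, -0.3, 2.2]
opening: 0.0108
```

```bash
python3 st.py .658 -.2570 .064 -.9665
python3 - <<'E'
from st import *
S=ctrl.get_image("scene");save(S,"p7.png",(180,130,330,260),5)
E
```

```text
t 53.1 tcp [ 0.659  -0.2583  0.0713] th 2.0998 tilt [ 0.0001 -0.0004] F [-2.4 -0.3  2.2] M [-0.02  0.29  0.02] op 0.0108 q1,6 [-0.478 -1.007]
units shift [-0.04  0.05 -0.29] turn -30.66 rows>= 31
```

View pics/p7.png

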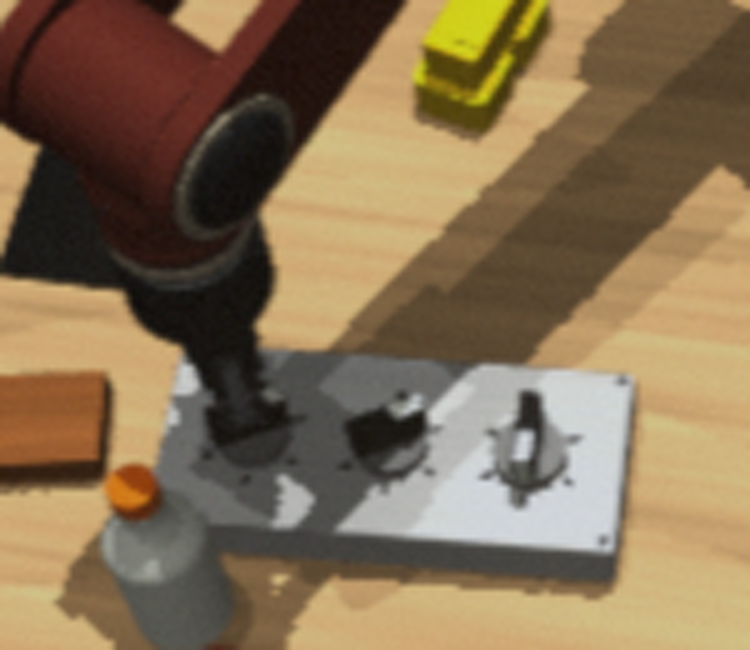

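Emit:
{"fn": "carry_out", "kwargs": {"series": [[-0.02,0.02,0,0,0,-0.6,0],[-0.02,0.02,0,0,0,-0.8,0],[0,0,0,0,0,-0.8,0],[0,0,0,0,0,-0.8,0],[0,0,0,0,0,-0.6,0]], "grip_force": 40}}

```text
t: 53.65
tool_pos: [0.6587, -0.2583, 0.0714]
tool_rot: [2.027, 2.396, -0.001]
contact_force: [0.3, -2.7, 0.2]
opening: 0.0103
```

```bash
python3 st.py .658 -.2570 .064 -.9665
python3 - <<'E'
from st import *
S=ctrl.get_image("scene");save(S,"p8.png",(180,130,330,260),5)
E
```

```text
t 53.65 tcp [ 0.6587 -0.2583  0.0714] th 1.737 tilt [ 0.002  -0.0026] F [ 0.3 -2.7  0.2] M [-0.54  0.04  0.05] op 0.0103 q1,6 [-0.478 -0.644]
units shift [-0.03  0.05 -0.3 ] turn -27.03 rows>= 28
```

View pics/p8.png

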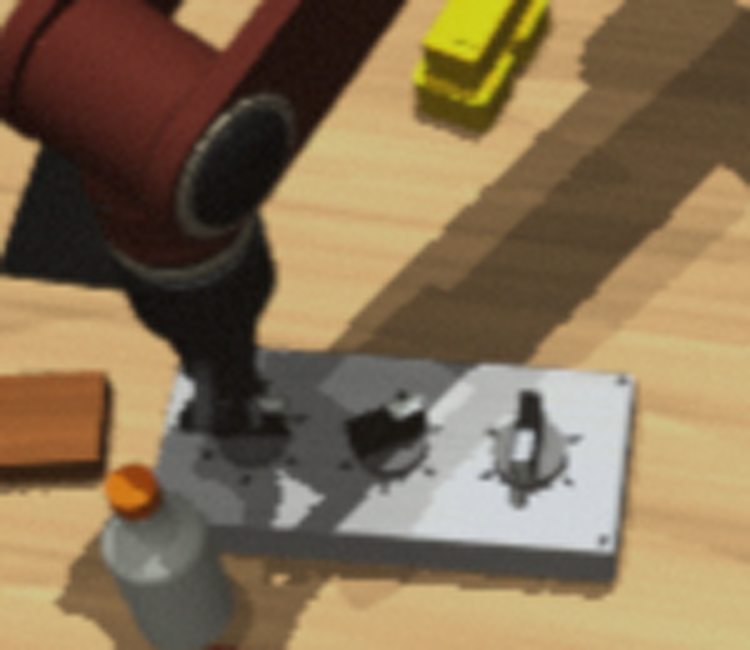

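Emit:
{"fn": "carry_out", "kwargs": {"series": [[0,0,0,0,0,-0.8,0],[0,0,0,0,0,-0.8,0],[0,0,0,0,0,-0.8,0],[0,0,0,0,0,-0.6,0]]}}

```text
t: 54.1
tool_pos: [0.6584, -0.2583, 0.0714]
tool_rot: [2.362, 2.067, -0.001]
contact_force: [-0.6, -3.6, 2.0]
opening: 0.0104
```

```bash
python3 st.py .658 -.2570 .064 -.9665
python3 - <<'E'
from st import *
S=ctrl.get_image("scene");save(S,"p9.png",(180,130,330,260),5)
E
```

```text
t 54.1 tcp [ 0.6584 -0.2583  0.0714] th 1.438 tilt [ 0.0014 -0.0024] F [-0.6 -3.6  2. ] M [-0.65  0.15  0.07] op 0.0104 q1,6 [-0.478 -0.345]
units shift [-0.02  0.05 -0.3 ] turn -24.04 rows>= 25
```

View pics/p9.png

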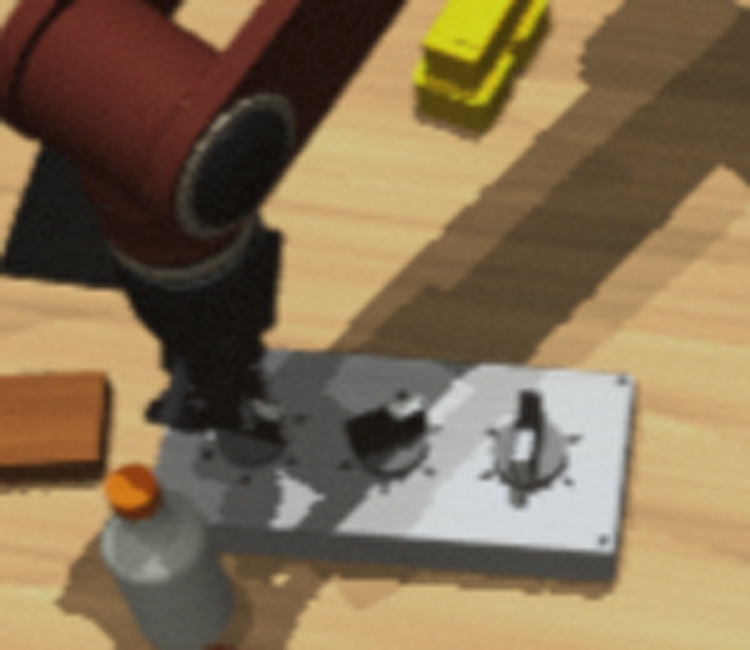

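Emit:
{"fn": "carry_out", "kwargs": {"series": [[0,0,0,0,0,-0.7,0],[0,0,0,0,0,-0.8,0],[0,0,0,0,0,-0.9,0],[0,0,0,0,0,-0.95,0],[0,0,0,0,0,-0.95,0],[0,0,0,0,0,-0.95,0],[0,0,0,0,0,-0.95,0],[0,0,0,0,0,-0.95,0],[0,0,0,0,0,-0.95,0],[0,0,0,0,0,-0.95,0],[0,0,0,0,0,-0.95,0]]}}

```text
t: 55.25
tool_pos: [0.6578, -0.2578, 0.0714]
tool_rot: [3.065, 0.682, -0.001]
contact_force: [-2.8, -2.7, 3.0]
opening: 0.0102
```

```bash
python3 st.py .658 -.2570 .064 -.9665
```

```text
t 55.25 tcp [ 0.6578 -0.2578  0.0714] th 0.4379 tilt [-0.0006 -0.0013] F [-2.8 -2.7  3. ] M [-0.5   0.46 -0.01] op 0.0102 q1,6 [-0.478  0.655]
units shift [ 0.01  0.03 -0.29] turn -14.04 rows>= 15
```

Emit:
{"fn": "carry_out", "kwargs": {"series": [[0,0,0,0,0,-0.95,0],[0,0,0,0,0,-0.95,0],[0,0,0,0,0,-0.95,0],[0,0,0,0,0,-0.95,0],[0,0,0,0,0,-0.95,0],[0,0,0,0,0,-0.95,0],[0,0,0,0,0,-0.95,0],[0,0,0,0,0,-0.95,0],[0,0,0,0,0,-0.95,0],[0,0,0,0,0,-0.95,0],[0,0,0,0,0,-0.95,0],[0,0,0,0,0,-0.95,0]]}}

```text
t: 56.45
tool_pos: [0.6579, -0.2568, 0.0713]
tool_rot: [-2.95, 1.08, 0.001]
contact_force: [-3.1, -0.2, 3.2]
opening: 0.0104
```

```bash
python3 st.py .658 -.2570 .064 -.9665
python3 - <<'E'
from st import *
S=ctrl.get_image("scene");save(S,"p10.png",(180,130,330,260),5)
E
```

```text
t 56.45 tcp [ 0.6579 -0.2568  0.0713] th -0.7019 tilt [-0.0006  0.0004] F [-3.1 -0.2  3.2] M [-0.09  0.46  0.08] op 0.0104 q1,6 [-0.478  1.795]
units shift [ 0.01 -0.01 -0.29] turn -2.65 rows>= 3
```

View pics/p10.png

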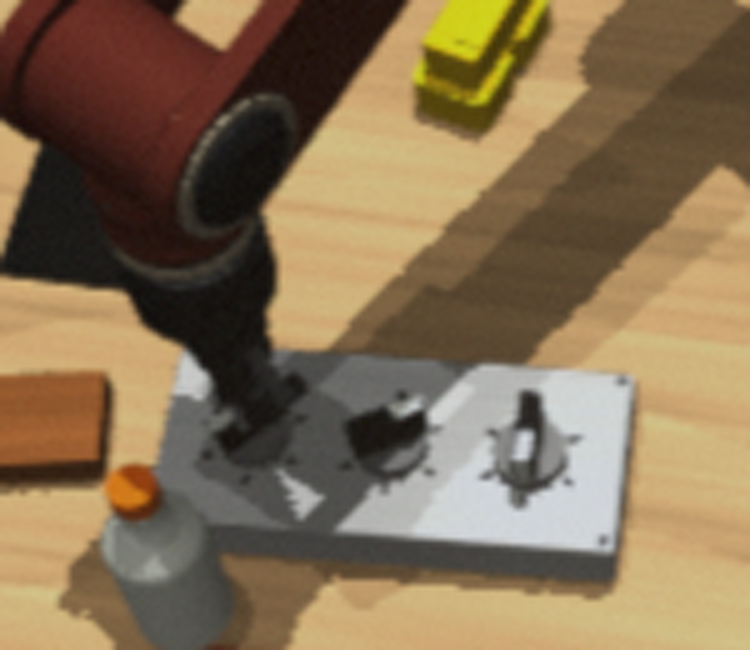

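Emit:
{"fn": "carry_out", "kwargs": {"series": [[0,0,0,0,0,-0.9,0],[0,0,0,0,0,-0.9,0],[0,0,0,0,0,-0.8,0],[0,0,0,0,0,0,0],[0,0,0,0,0,0,0]]}}

```text
t: 57.0
tool_pos: [0.658, -0.2568, 0.0713]
tool_rot: [-2.789, 1.446, 0.001]
contact_force: [-2.7, 1.8, 6.1]
opening: 0.0104
```

```bash
python3 st.py .658 -.2570 .064 -.9665
```

```text
t 57.0 tcp [ 0.658  -0.2568  0.0713] th -0.9567 tilt [-0.0002  0.0006] F [-2.7  1.8  6.1] M [ 0.12  0.57 -0.06] op 0.0104 q1,6 [-0.477  2.05 ]
units shift [-0.   -0.01 -0.29] turn -0.1 rows>= 1
```

Fine turn, release, rise, and back off so both cameras can see.

Emit:
{"fn": "carry_out", "kwargs": {"series": [[0,0,0,0,0,-0.1,0],[0,0,0,0,0,0,0],[0,0,0,0,0,0,0.45],[0,0,0,0,0,0,0.45],[0,0,0,0,0,0,0.45],[0,0,0.4,0,0,0,0.45],[0,0,0.8,0,0,0,0.45],[0,0,0.9,0,0,0,0.45],[0,0,0.9,0,0,0,0.45],[0,0,0.9,0,0,0,0.45],[-0.3,0,0.5,0,0,0,0.45],[-0.5,0.2,0.3,0,0,0,0.45]]}}

```text
t: 58.2
tool_pos: [0.6384, -0.2527, 0.1906]
tool_rot: [2.779, -1.465, 0.005]
contact_force: [-0.7, -0.8, 0.3]
opening: 0.0383
```

Emit:
{"fn": "carry_out", "kwargs": {"series": [[-0.8,0.7,0,0,0,0.5,0.45],[-0.8,0.9,0,0,0,0.5,0.45],[-0.8,0.9,0,0,0,0.5,0.45],[-0.8,0.9,0,0,0,0.5,0.45],[-0.8,0.9,0,0,0,0.5,0.45],[-0.8,0.9,0,0,0,0.5,0.45],[-0.8,0.9,0,0,0,0.5,0.45],[-0.4,0.9,0,0,0,0.5,0.45],[0,0.9,0,0,0,0.5,0.45],[0,0.9,0,0,0,0.5,0.45],[0,0.5,0,0,0,0,0.45],[0,0,0,0,0,0,0.45]]}}

```text
t: 59.4
tool_pos: [0.4877, -0.0186, 0.1882]
tool_rot: [3.056, -0.73, -0.0]
contact_force: [0.4, -0.3, -0.2]
opening: 0.0386
```

```bash
python3 look2.py r1 pack_mat .495 .417 .02 pack_bay .6022 .2630 .068
python3 - <<'E'
from st import *
S=ctrl.get_image("scene");save(S,"r2.png",(200,180,320,260),6)
T=ctrl.get_image("top");save(T,"r3.png",(330,145,460,220),6);save(S,"r4.png",(330,170,450,260),6)
E
```

```text
t 59.4 tcp [ 0.4877 -0.0186  0.1882] th -0.469 tilt [-0.0001  0.    ] F [ 0.4 -0.3 -0.2] M [-0.   -0.   -0.04] op 0.0386 q1,6 [-0.191  1.849]
pack_mat top [0.4945 0.4167 0.0222] 64 0.25
pack_mat scene [0.4961 0.4164 0.1544] 53 0.32
pack_mat both [0.4955 0.4167 0.0226] 112 0.46
pack_bay top [0.6003 0.2647 0.0635] 58 0.7
pack_bay scene [0.6022 0.2632 0.0604] 61 0.36
pack_bay both [0.6018 0.2639 0.0521] 125 0.49
```

View pics/r3.png

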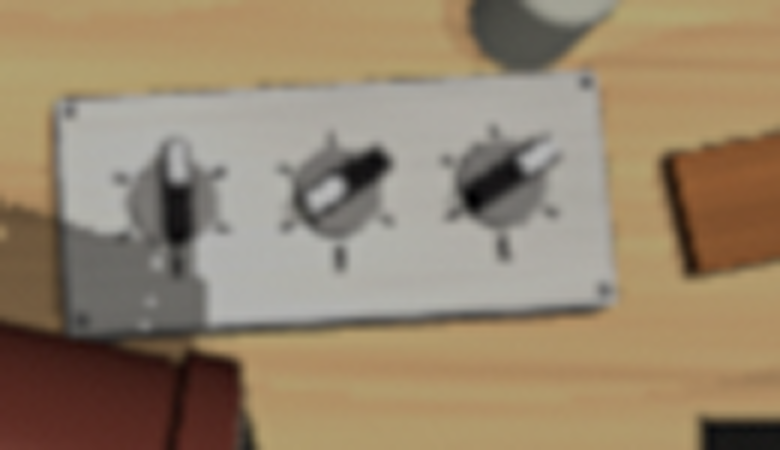

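View pics/r1_t.png

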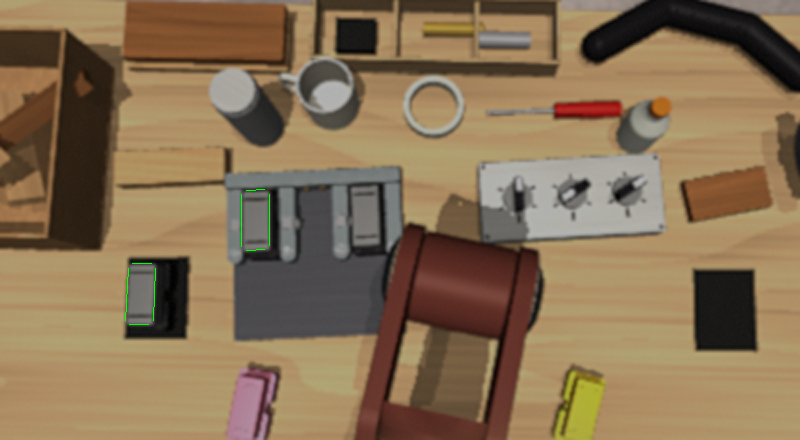

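View pics/r1_s.png

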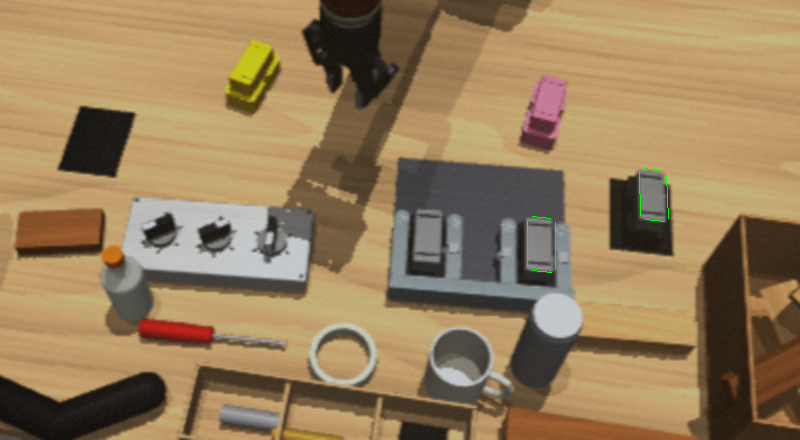

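View pics/r4.png

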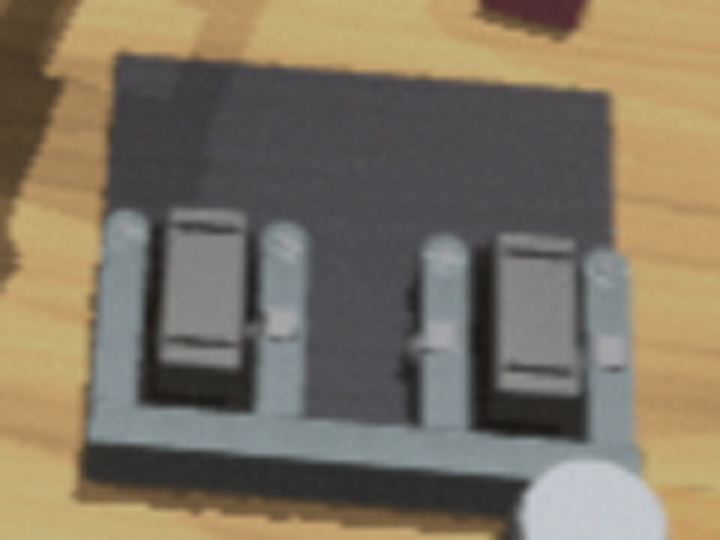

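```bash
python3 -c "
from station import ctrl
print(ctrl.finish_job())"
```

```text
the job is handed in; nothing more can be done
None
```

The job is handed in, at about 60 s of the 210 s limit; the system gives no verdict.

- **Spent pack:** it stands at about (0.495, 0.417) on the left mat, whose centre I measured at (0.495, 0.416). The fit from the scene camera alone gave its yaw as 0.15 rad. The top camera and the gripper both gave about 0.02, so I took 0.15 as a poor fit against the black mat.
- **Fresh packs:** only two were on the bench, and they are now in bays 1 and 3. In each bay the push force peaked, turned into a slight inward pull at the notch, and then rose again at the back stop. I let each pack back off the stop before releasing it. The last scene fits put both within about 1.5 mm of home. In bay 3 the top-camera fit gave a wrong yaw because of the dark surroundings. The networks did not report the balls, so the click rests on the forces and positions.
- **Dials:** turned left, then middle, then right, after the packs were in. I set each with the gripper's own angle to within about 0.01 rad of the target, measured from the panel direction in the images. The last top picture shows the white ends at marks 4, 2 and 5.
- **Everything else:** the bystanders and the yellow and pink look-alikes look unmoved, and nothing is being touched. I saw no knocked pack and no grip slip.

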